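# Turn the polenta cake on the table grill

### The arm

A 7-joint arm with a two-finger parallel gripper is mounted at the origin on the work surface. World frame = base frame: x ahead of the robot, y to its left, z up, the work surface at z = 0. Lengths are in m, angles in rad, forces in N, time in s.
With the tool pointing down it reaches from about 0.4 to 0.85 m from the base axis. Payload 10.4 kg.
Tool frame: the origin (TCP) lies between the finger pads; the fingertips stand ahead of it and the grasp point (between the pads) lies 5 mm behind it (manip.tip_extent is the z of the fingertips in the tool frame, in m); z points along the fingers, y is the line along which they close (so a half turn about z gives the same grasp; the last joint's range is limited). The gripper opens to 85 mm and grips with 20 to 120 N. Pads are 22 mm wide; open, the fingers measure 114 mm over their backs; the gripper's body (76 mm by 85 mm) begins 54 mm behind the grasp point. The pads swing forward as they close: fully open they stand 13 mm farther back than shut.
Start: joints at [1.154, 0.332, -0.065, 1.46, 0.022, 1.35, -0.088], TCP at [0.24, -0.577, 0.245] pointing down, gripper open.
Joint ranges: [-2.6, 2.6], [-0.5, 2.12], [-1.47, 1.34], [0.16, 2.42], [-1.27, 4.41], [0.06, 2.06], [-2.6, 2.6]. Speed limits (rad/s): [2.22, 2.22, 2.79, 2.79, 3.14, 3.14, 3.14].

### API

Orientations are given as a unit quaternion [x, y, z, w].
In Python, from workcell import status, viewer, manip gives the robot as it stands.
- The arm moves only by the tool play_rows, never from a script. Its argument "plan" is one flat list of numbers, 7 for each row, row after row: the turn, a rotation vector about the tool's x, y, z in degrees, then the shift along the tool's x, y, z in m, then the opening, from 0 (shut) to 1 (fully open). In form: [ax, ay, az, dx, dy, dz, grip, ax, ay, az, dx, dy, dz, grip, ...]. A call has 1 to 20 rows; each row is the pose to reach, as a shift and turn from the pose commanded when the call began, along the tool's axes at that moment; what a row does not reach only later rows make up. A row lasts 1/8 s, in which the tool goes at most 62.5 mm and 10.7 degrees, less where a joint would pass 70% of its speed; a pose out of reach is approached as far as the arm can. A call with a gripper value outside its range is refused whole. The fingers move at their own pace and stop on an object; "squeeze" is the grip in N (left out, the last holds). Time passes only in rows, so rows that repeat a pose let the fingers close. It gives the time, the measured TCP pose, the force, the opening and the grip force at its end, in the units of the state.
- status.get_obs(): the state, without advancing time (a new reading comes with each control period).
- viewer.camera(name): name is "scene" or "top"; returns the picture (480x640x3 uint8, red, green, blue); there is no depth.
- viewer.camera_model(name): a dict with "fx", "fy", "cx", "cy" (pixels), "D" ([k1, k2, p1, p2, k3] as OpenCV has them; the pictures are not rectified), "R" (3x3) and "t" (3): a world point X has camera coordinates R X + t. Camera axes: x right, y down, z forward; pixel columns grow to the right and rows downward; lengths in m; the calibration is good to about 2 mm. A picture is of the moment at which its call begins. camera_model takes no time and is no camera call.
- manip.hand_in(): hands the job in; it is judged then, once.
The state is a dict: "clock": time; "joint_pos": joint angles; "joint_velocities": joint speeds; "tau": joint torques, N m; "position": TCP position; "ee_rot": TCP orientation; "ft_force": force on the tool from outside, world axes, zero at the start; "torque": the same for the moment, N m; "grip_width": opening from 0.0 (shut) to 1.0 (fully open); "grasp_force": force on a finger pad.
Only numpy, scipy, OpenCV 4.12 (cv2) and the standard library are available. Lean on these libraries where they do the work, as an engineer would, in place of code of your own. Each camera call takes 0.05 s, during which the arm holds its last target. There are 200 camera calls.

### The job

Pick up the turner from its rest and work its slightly bent blade under the polenta cake on the table grill, feeling for the plate and never pressing hard on plate or cake; the guards can back the cake. Lift the cake clear of the plate on the blade and, keeping it low, tip it over with a quick turn of the wrist so that it ends lying flat on the plate, browned side up; then put the turner back on its rest as you found it. Keep the gripper off the cake and the grill, and leave the jar, mug and moka pot alone.

Things in the scene. Friction and masses are not known exactly. Their poses are not given: they have to be found in the camera images.
- grill: Fixed table grill, 240 x 280 mm; flat black plate top 45 mm above the origin, which is on the worktop under the plate's centre. x runs from the open, guardless front edge (x = -120 mm) to the back. Aluminium guards 27 mm above the plate on three sides, inner faces at x = +114 and y = +-134 mm. Turned so that x points away from the robot and to its left.
- cake: Loose rigid round polenta cake, 90 mm diameter, 16 mm thick, about 110 g, edges bevelled all round, top and bottom (4 mm high, 7 mm in). Origin at its centre. Its own +z side is pale yellow and up at the start; its -z side is browned. Lies flat somewhere on the grill plate.
- turner: Loose kitchen turner (spatula) with an upright handle, 270 g. Origin in the middle of the grip; z up the handle, x towards the blade tip. Dark wooden handle: 20 mm (x) by 30 mm (y), from z = -48 to +36 mm (take it fore and aft, pads on its -x and +x faces), on a 30 x 40 mm wooden base, on a rigid steel foot 50 mm wide, x = -25 to +60 mm, underside at z = -76 mm.
- blade_root (a point): Middle of the foot's front edge, 60 mm ahead of and 74.5 mm below the turner's origin; the steel blade starts here: 110 mm long (tip at turner x = 170 mm), 80 mm wide, 2 mm thick. It is bent at this line, up or down by up to 0.06 rad, differently each time (not measured): its tip is up to 7 mm off the foot's plane. It springs about this line, about 3 N per mm at the tip.
- rest: Fixed terracotta block, the turner's rest: x = -45 to +55 mm, 110 mm wide in y; top face 25 mm high, with a 10 mm higher ridge along each side (channel 80 mm wide). Origin on the worktop; x points as the blade does. The turner stands with its foot on the block, blade overhanging in front.
- rest_grip (a point): Point 101 mm above the rest's origin, where the turner's origin is when it stands on the rest; axes as the rest.
- spice_jar: Loose spice jar, 44 mm diameter, 100 mm tall, orange lid; origin at the centre of its underside. Leave alone.
- mug: Loose white mug, 80 mm diameter, 90 mm tall; origin at the centre of its underside. Leave alone.
- moka: Loose aluminium moka pot, 90 mm wide, 138 mm tall, black handle; origin at the centre of its underside. Leave alone.
Not all that is in view belongs to the job. Of the things like the rest, leave any that is green; of the rest the larger one is meant.

How it is judged:
On the way, in this order (a step that is already met when the one before it is completed fails the run):
1. the cake is carried on the turner's blade, clear of the grill, still pale side up (contact force between cake and turner above 0.3 N and contact force between cake and grill below 0.02 N and z of cake in the frame of grill above 0.062 m and angle between cake's own z axis and vertical below 0.5 rad), for 0.15 s.
2. the turner, with the cake on it, is turned quickly (angle between turner's own z axis and vertical above 0.3 rad and angular speed of turner above 0.6 rad/s and contact force between cake and turner above 0.05 N), for 0.05 s.
3. the cake lies flat on the plate, browned side up (angle between cake's own z axis and vertical above 2.99 rad and contact force between cake and grill above 0.2 N and contact force between cake and turner below 0.02 N), for 0.2 s.
At the end, for the whole second after the job is handed in: Cake flat (0.1 rad) and still on the plate inside the guards, browned side up, at most 10 mm over the front edge; turner still on its rest, origin within 35 mm of rest_grip, level within 0.08 rad, along the rest within 0.15 rad; all released (angle between cake's own z axis and vertical above 3.04 rad and z of cake in the frame of grill between 0.05 and 0.056 m and x of cake in the frame of grill between -0.085 and 0.114 m and y of cake in the frame of grill between -0.134 and 0.134 m and linear speed of each of cake, turner below 0.01 m/s and distance between turner and rest_grip below 0.035 m and angle between the x axis of turner and the x axis of rest, either way round below 0.15 rad and angle between turner's own z axis and vertical below 0.08 rad and contact force between turner and rest above 0.5 N); the robot touches nothing.
It fails at once if the turner presses the grill with more than 10 N (contact force between turner and grill above 10 N).
It fails at once if the turner pushes the cake with more than 10 N (contact force between turner and cake above 10 N).
It fails at once if the fingers or arm touch the cake or the grill (contact force between any of the fingers, the arm and cake above 0.1 N or contact force between any of the fingers, the arm and grill above 1 N).
It fails at once if the cake is lifted or tossed more than 100 mm above the plate (z of cake in the frame of grill above 0.145 m).
It fails at once if the jar, mug or moka pot is moved by more than 20 mm (distance of any of spice_jar, mug, moka from where it was at the start of the episode above 0.02 m).
It also fails if it takes over 72 s, if anything falls off the work surface, if the arm or the gripper's body presses on something with over 40 N, if the wrist force passes 120 N, or if a joint passes its speed limit or range.

## Working session

There is one attempt and no reset: what is moved stays moved. The work goes in short steps, Python scripts to look and compute and a tool call to move; the robot and the scene stay as the last step left them, time stands still between calls to the robot, and variables do not carry over. Pictures are saved under pics/ and viewed, at most 10 in all, crops included, and the job is handed in when it is done.

Besides the shell and the picture viewer there is one more tool, called after ">>>" in YAML: its name, and indented under it one key for each argument. play_rows: Moves the arm, as the interface text tells. Its arguments: {"type":"object","properties":{"plan":{"type":"array","items":{"type":"number"}},"squeeze":{"type":"number"}},"required":["plan"]}

```bash
ls; mkdir -p pics; python3 - <<'E'
from workcell import status, viewer, manip
import cv2,numpy as np
for n in("scene","top"):
    im=viewer.camera(n); cv2.imwrite(f"pics/{n}0.png",im[:,:,::-1]); m=viewer.camera_model(n); print(n,m)
o=status.get_obs(); print(o, manip.tip_extent)
E
```

```text
pics
scene {'fx': 513.8130879876159, 'fy': 513.8130879876159, 'cx': 322.74630142297013, 'cy': 237.43865829029008, 'D': array([-0.097923,  0.      ,  0.      ,  0.      ,  0.      ]), 'R': array([[ 0.09162379,  0.99574494,  0.00985321],
       [ 0.83587626, -0.07152802, -0.54423765],
       [-0.54121711,  0.05810118, -0.83887323]]), 't': array([ 0.00856902, -0.34913942,  1.63281159])}
top {'fx': 591.6670705024374, 'fy': 591.6670705024374, 'cx': 319.47953333247096, 'cy': 227.8976145963138, 'D': array([-0.07096212,  0.        ,  0.        ,  0.        ,  0.        ]), 'R': array([[-1.21346642e-03, -9.99979832e-01,  6.23394945e-03],
       [-9.84526012e-01,  1.02263546e-04, -1.75238471e-01],
       [ 1.75234300e-01, -6.35013139e-03, -9.84506280e-01]]), 't': array([-0.046487  ,  0.47998765,  1.41125226])}
{'clock': 0.1, 'joint_pos': array([ 1.15439022,  0.33277514, -0.06471718,  1.46083651,  0.02161973,
        1.34987464, -0.08851852]), 'joint_velocities': array([-0.00062074,  0.00043004,  0.00164923, -0.00395774,  0.00118635,
       -0.00022924,  0.00127405]), 'tau': array([ 1.18232922e-03, -6.26745486e+01,  4.88965726e-02, -3.92432106e+01,
        1.62481237e-02,  6.79163000e-03,  2.13362460e-05]), 'position': array([ 0.23970358, -0.57688099,  0.24462641]), 'ee_rot': array([ 9.80674932e-01,  1.95643347e-01, -1.49640112e-04, -5.79690390e-04]), 'ft_force': array([ 0.05387937,  0.26773378, -0.5173816 ]), 'torque': array([-0.01779642, -0.00638428,  0.05636722]), 'grasp_force': 0.0, 'grip_width': 1.0002063587618475} 0.014
```

View pics/scene0.png

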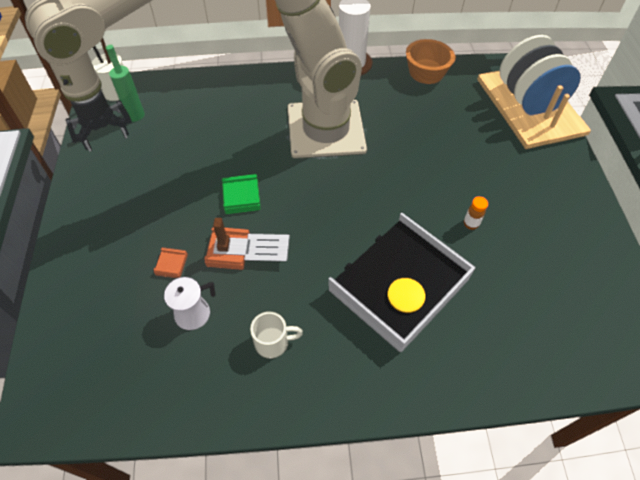

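View pics/top0.png

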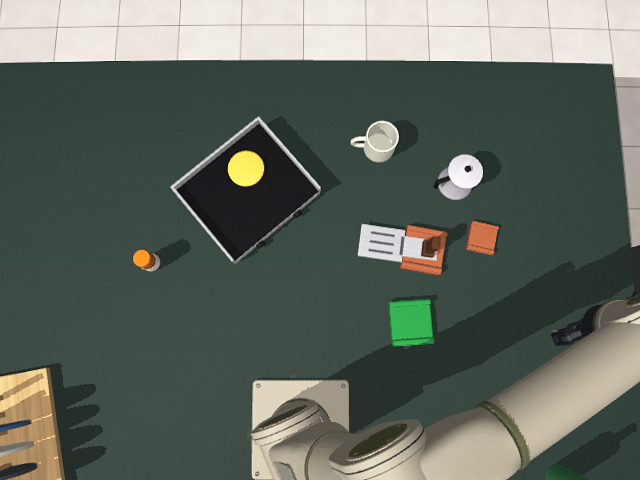

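Three blocks resemble the rest: green at scene (240,194), which is excluded, a small terracotta one at (171,262), and the larger terracotta one at (227,248) with the turner on it. The larger one is meant. The grill is at top (246,190), with its open front facing lower right, and the cake is at top (246,168). I'll confirm the rest in one enlarged crop.

```bash
python3 - <<'E'
import cv2,numpy as np
a=cv2.imread("pics/top0.png");b=cv2.imread("pics/scene0.png")
c=cv2.resize(a[210:285,350:510],None,fx=5,fy=5,interpolation=cv2.INTER_CUBIC)[:300]
c=cv2.resize(a[215:280,350:510],(800,325),interpolation=cv2.INTER_CUBIC)
d=cv2.resize(b[215:270,145:305],(800,275),interpolation=cv2.INTER_CUBIC)
cv2.imwrite("pics/c1.png",np.vstack([c,d]))
g=cv2.resize(a[110:270,165:330],(580,562),interpolation=cv2.INTER_CUBIC)
cv2.imwrite("pics/c2.png",g)
E
```

```text
(no output)
```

View pics/c1.png

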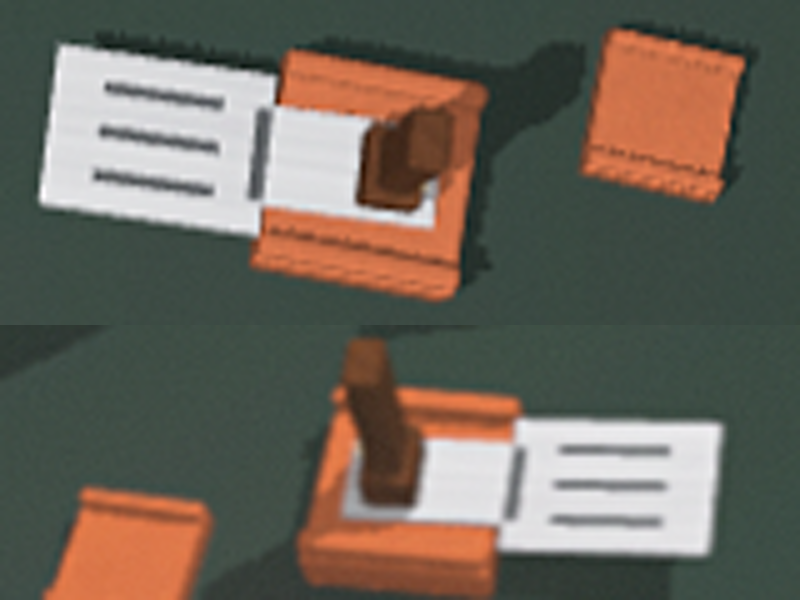

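View pics/c2.png

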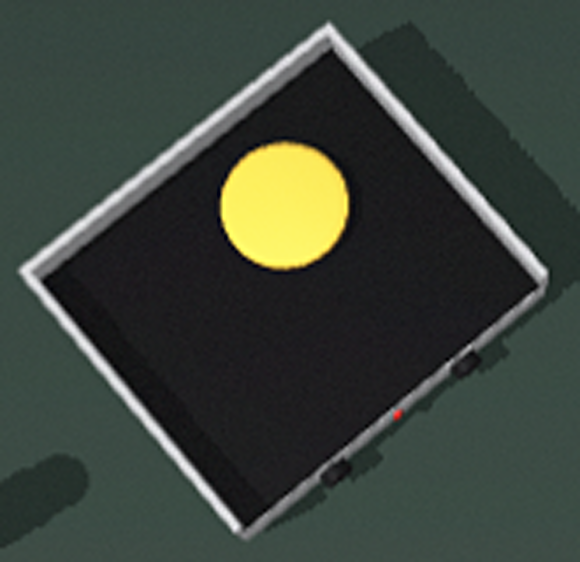

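```bash
cat >h.py <<'E'
import numpy as np,cv2
from workcell import status,viewer,manip
from scipy.optimize import least_squares
from scipy.spatial.transform import Rotation as Ro
M={n:viewer.camera_model(n) for n in("scene","top")}
def K(m): return np.array([[m["fx"],0,m["cx"]],[0,m["fy"],m["cy"]],[0,0,1]])
def proj(n,X):
    m=M[n]; return cv2.projectPoints(np.float64(X).reshape(-1,1,3),cv2.Rodrigues(m["R"])[0],m["t"],K(m),m["D"])[0].reshape(-1,2)
def tri(ps,pt):
    u=[cv2.undistortPoints(np.float64(p).reshape(-1,1,2),K(M[n]),M[n]["D"]).reshape(-1,2).T for n,p in(("scene",ps),("top",pt))]
    X=cv2.triangulatePoints(*[np.c_[M[n]["R"],M[n]["t"]] for n in("scene","top")],*u); return (X[:3]/X[3]).T
def fit(P,obs,x0):
    # P body pts, obs {cam:(idx,pix)}, params x,y,z,yaw
    f=lambda q:np.concatenate([(proj(n,Ro.from_euler('z',q[3]).apply(P[i])+q[:3])-p).ravel() for n,(i,p) in obs.items()])
    r=least_squares(f,x0,loss='soft_l1'); return r.x,r.fun
E
python3 - <<'E'
from h import *
T=lambda u:np.array([350,215])+np.array(u)/5-.4
S=lambda u:np.array([145,215])+(np.array(u)-[0,325])/5-.4
G=lambda u:np.array([165,110])+np.array(u)/3.514-.36
bs=S([(722,424),(712,555),(366,364)]);bt=T([(38,207),(58,43),(431,136)])
print("blade tip R?,L?,handle top",tri(bs,bt).round(4))
rt=T([(287,52),(487,85),(452,298),(250,268)]);rs=S([(496,545),(302,535),(335,390),(520,402)])
print("rest",tri(rs,rt).round(4))
P=np.array([[55,55,35],[-45,55,35],[-45,-55,35],[55,-55,35]])/1e3
a=np.arange(4)
# rest x points to +y world; its y=+55 is -x world -> order guess: image-top pts (far x) are y=-55
P=P[[3,2,1,0]]
q,f=fit(P,{"top":(a,rt),"scene":(a,rs)},[.5,-.25,0,1.5]);print("rest",q.round(4),abs(f).max())
B=np.array([[170,40,-74.5],[170,-40,-74.5],[0,0,36]])/1e3
q,f=fit(B,{"top":(a[:3],bt),"scene":(a[:3],bs)},[.5,-.25,.1,1.5]);print("turner",q.round(4),f.round(1))
gt=G([(22,270),(330,22),(547,272),(243,537)]);gs=np.array([(473,267),(403,348),(330,283),(403,217)])
print("grill",tri(gs,gt).round(4))
g=np.array([[120,140,72],[120,-140,72],[-120,-140,72],[-120,140,72]])/1e3
q,f=fit(g,{"top":(a,gt),"scene":(a,gs)},[.6,.15,0,.7]);print("grill",q.round(4),f.round(1))
# cake centroid
for n in M:
    im=viewer.camera(n).astype(int);m=((im[...,0]>180)&(im[...,1]>150)&(im[...,2]<110)).astype(np.uint8)
    k,l,s,c=cv2.connectedComponentsWithStats(m);j=1+np.argmax(s[1:,4]);print(n,c[j],s[j]); 
    if n=="scene":cs=c[j]
    else: ct=c[j]
cw=tri([cs],[ct])[0];print("cake",cw,"in grill",Ro.from_euler('z',-q[3]).apply(cw-q[:3]))
E
```

```text
blade tip R?,L?,handle top [[ 0.4126 -0.1389  0.0255]
 [ 0.4946 -0.1492  0.0273]
 [ 0.4316 -0.3128  0.1313]]
rest [[ 0.4874 -0.2603  0.0415]
 [ 0.4713 -0.3604  0.0387]
 [ 0.3678 -0.3465  0.0182]
 [ 0.3831 -0.2462  0.0164]]
rest [ 0.427  -0.3086 -0.0075  1.4057] 3.729776074655433
turner [ 0.432  -0.3127  0.0985  1.4459] [-0.4 -0.3 -0.8  0.9 -0.4 -0.4 -0.4  0.6 -0.5  0.  -0.7 -0.6]
grill [[ 0.5784  0.3172  0.0686]
 [ 0.7666  0.1071  0.0516]
 [ 0.5815 -0.0467  0.0502]
 [ 0.3953  0.1673  0.0453]]
grill [ 0.5818  0.1362 -0.0194  0.7092] [ 0.3  0.3 -0.4  0.8 -0.3 -0.5 -1.5 -2.5  0.1  4.1  0.4 -1.2 -1.4 -0.3
 -2.6 -0.2]
scene [406.05045409 294.5358224 ] [388 278  37  34 991]
top [245.47  168.068] [ 228  151   36   35 1000]
cake [0.63008566 0.13795579 0.05026687] in grill [ 0.0378039  -0.03011482  0.06965781]
```

```bash
cat >g.py <<'E'
from h import *
G=lambda u:np.array([165,110])+np.array(u)/3.514-.36
gt=G([(22,270),(330,22),(547,272),(243,537)])
g=np.array([[120,140,72],[120,-140,72],[-120,-140,72],[-120,140,72]])/1e3
E
python3 - <<'E'
from g import *
f=lambda q:(proj("top",Ro.from_euler('z',q[2]).apply(g)+[q[0],q[1],0])-gt).ravel()
r=least_squares(f,[.58,.14,.7]);q=r.x;print(q.round(4),r.fun.round(1))
W=lambda P:Ro.from_euler('z',q[2]).apply(np.array(P)/1e3)+[q[0],q[1],0]
t=lambda P:Ro.from_euler('z',1.44).apply(np.array(P)/1e3)+[.432,-.3127,.101]
rr=lambda P:Ro.from_euler('z',1.41).apply(np.array(P)/1e3)+[.430,-.311,0]
# cake: rays to plane z
for n,c in(("scene",(406.05,294.54)),("top",(245.47,168.07))):
    m=M[n];u=cv2.undistortPoints(np.float64([[c]]),K(m),m["D"]).ravel();d=m["R"].T@[*u,1];o=-m["R"].T@m["t"]
    for z in(.053,.058):
        X=o+d*(z-o[2])/d[2];print(n,X.round(4),(Ro.from_euler('z',-q[2]).apply(X-[q[0],q[1],0])).round(4))
out=[]
for n,(x0,y0) in(("scene",(140,170)),("top",(165,110))):
    im=cv2.cvtColor(viewer.camera(n),cv2.COLOR_RGB2BGR)[y0:y0+170,x0:x0+345]
    s=2.3 ;im=cv2.resize(im,None,fx=s,fy=s,interpolation=cv2.INTER_CUBIC)
    L=lambda X,c:cv2.polylines(im,[np.int32(((proj(n,X)-[x0,y0]+.5)*s-.5)*16)],True,c,1,cv2.LINE_AA,4)
    L(W([[120,140,72],[120,-140,72],[-120,-140,72],[-120,140,72]]),(0,255,0))
    L(W([[114,134,45],[114,-134,45],[-120,-134,45],[-120,134,45]]),(0,0,255))
    L(t([[170,40,-75],[170,-40,-75],[60,-40,-75],[60,40,-75]]),(255,0,255))
    L(t([[10,15,36],[10,-15,36],[-10,-15,36],[-10,15,36]]),(255,255,0))
    L(rr([[55,55,35],[55,-55,35],[-45,-55,35],[-45,55,35]]),(0,255,0))
    out.append(im[:300*8,:])
o=np.vstack(out);print(o.shape);cv2.imwrite("pics/ov.png",cv2.resize(o,(int(o.shape[1]*600/o.shape[0]),600)) if o.shape[0]>600 else o)
E
```

```text
[0.5758 0.1326 0.7123] [-0.2  1.   0.   0.3  1.2 -0.2 -1.  -1. ]
scene [0.6314 0.1378 0.053 ] [ 0.0455 -0.0325  0.053 ]
scene [0.6338 0.1366 0.058 ] [ 0.0466 -0.0349  0.058 ]
top [0.6292 0.1371 0.053 ] [ 0.0434 -0.0315  0.053 ]
top [0.6278 0.1365 0.058 ] [ 0.0419 -0.0311  0.058 ]
(782, 793, 3)
```

View pics/ov.png

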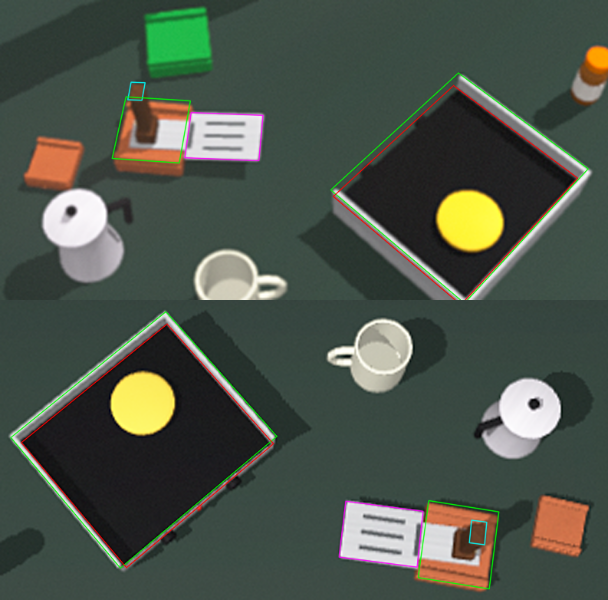

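```bash
cat >>h.py <<'E'
import json,os
np.set_printoptions(suppress=True,linewidth=150)
def log():
    o=status.get_obs(); open("log.jsonl","a").write(json.dumps([list(map(float,o["joint_pos"])),list(map(float,o["position"])),list(map(float,o["ee_rot"]))])+"\n"); return o
def rel(p,R,p0=None,R0=None):
    "row numbers (deg, m) to reach world p,R from current/ given pose"
    if R0 is None:
        o=status.get_obs();p0=o["position"];R0=Ro.from_quat(o["ee_rot"])
    return (R0.inv()*R).as_rotvec(degrees=True).round(1),R0.inv().apply(np.array(p)-p0).round(4)
def Rt(yaw): # tool for turner level at yaw: tool y=turner x, x=turner y, z=-z
    x=np.array([np.cos(yaw),np.sin(yaw),0]);y=np.array([-x[1],x[0],0]);return Ro.from_matrix(np.c_[y,x,[0,0,-1]])
E
python3 - <<'E'
from h import *
log();print(rel([.432,-.313,.195],Rt(1.443)))
E
```

```text
(array([  -0. ,   -0. , -150.1]), array([ 0.2788, -0.1701,  0.0501]))
```

>>> play_rows:
  plan: [0,0,-40,0.14,-0.085,0.025,1,0,0,-80,0.279,-0.17,0.04,1,0,0,-80,0.279,-0.17,0.05,1,0,0,-80,0.279,-0.17,0.05,1,0,0,-80,0.279,-0.17,0.05,1,0,0,-80,0.279,-0.17,0.05,1,0,0,-80,0.279,-0.17,0.05,1,0,0,-80,0.279,-0.17,0.05,1]

```text
clock: 1.3
position: [0.4324, -0.3128, 0.1953]
ee_rot: [0.624, 0.782, -0.0, 0.0]
ft_force: [0.6, 0.1, -1.0]
grip_width: 0.998
grasp_force: 0.0
```

```bash
python3 - <<'E'
from h import *
o=log();print(o["joint_pos"]);print(rel([.432,-.313,.195],Rt(1.443)))
E
```

```text
[ 0.91613089  0.19534803 -0.41903244  1.75177369  0.0845248   1.21216816  0.69872279]
(array([ -0. ,   0. , -69.8]), array([-0.0001, -0.0004,  0.0003]))
```

>>> play_rows:
  plan: [0,0,-35,0,0,0,1,0,0,-70,0,0,0,1,0,0,-70,0,0,0,1,0,0,-70,0,0,0,1,0,0,-70,0,0,0,1,0,0,-70,0,0,0,1,0,0,-70,0,0,0,1,0,0,-70,0,0,0,1]

```text
clock: 2.3
position: [0.4322, -0.3132, 0.1953]
ee_rot: [0.065, 0.998, -0.0, 0.0]
ft_force: [0.3, -1.0, -0.5]
grip_width: 1.002
grasp_force: 0.0
```

```bash
python3 - <<'E'
from h import *
o=log();print(o["joint_pos"]);print(rel([.432,-.313,.096],Rt(1.443)))
# fit FK: axes Z(s1 j1+o1) H, Y j2, L1, Z j3, Y j4 ,...
D=[json.loads(l) for l in open("log.jsonl")]
def fk(j,p):
    s=p[8:12]
    H,L1,L2,L3,e1,e2,e3,yo=p[:8]
    Rz=lambda a:Ro.from_euler('z',a);Ry=lambda a:Ro.from_euler('y',a)
    R=Rz(SG[0]*j[0]);x=np.array([0,0,H]);R=R*Ry(j[1])
    x=x+R.apply([e1,0,L1]);R=R*Rz(SG[1]*j[2])*Ry(j[3]);x=x+R.apply([e2,0,L2]);R=R*Rz(SG[2]*j[4])*Ry(j[5]);x=x+R.apply([e3,0,L3]);R=R*Rz(SG[3]*j[6]+yo)
    return x,R
import itertools
best=[]
for SG in itertools.product((1,-1),repeat=4):
    def f(p):
        r=[]
        for j,x,q in D:
            X,R=fk(j,p);r+=[*(X-x),*(0.3*(R.inv()*Ro.from_quat(q)).as_rotvec())]
        r+=list(1e-3*p[4:7])
        return np.array(r)
    for yo in(0,1.57,3.14,-1.57):
        s=least_squares(f,[.3,.45,.45,.25,0,0,0,yo]);best.append((s.cost,SG,s.x.round(4)))
for b in sorted(best,key=lambda b:b[0])[:3]:print(b)
E
```

```text
[ 1.02114416  0.20973813 -0.53790395  1.74641076  0.11402874  1.2164242   1.89334781]
(array([-0. ,  0. , -0.2]), array([0.0002, 0.0002, 0.0993]))
(np.float64(0.0004110258340612253), (-1, -1, -1, -1), array([-176.6637,    1.3028,    0.0206, -174.3983,   -0.3184,   -1.2095,   -0.1375,    1.5708]))
(np.float64(0.0004110258340613778), (-1, -1, -1, -1), array([-176.6638,    1.3028,    0.0206, -174.3983,   -0.3184,   -1.2095,   -0.1375,    1.5708]))
(np.float64(0.00041102583406162416), (-1, -1, -1, -1), array([-176.6639,    1.3028,    0.0206, -174.3984,   -0.3184,   -1.2095,   -0.1375,    1.5708]))
```

>>> play_rows:
  plan: [0,0,0,0,0,0.05,1,0,0,0,0,0,0.085,1,0,0,0,0,0,0.099,1,0,0,0,0,0,0.099,1,0,0,0,0,0,0.099,0,0,0,0,0,0,0.099,0,0,0,0,0,0,0.099,0,0,0,0,0,0,0.099,0,0,0,0,0,0,0.099,0,0,0,0,0,0,0.099,0,0,0,0,0,0,0.099,0]
  squeeze: 90

```text
clock: 3.68
position: [0.4326, -0.313, 0.0969]
ee_rot: [0.065, 0.998, -0.0, 0.0]
ft_force: [-1.9, 2.5, 5.8]
grip_width: 0.223
grasp_force: 88.2
```

```bash
python3 - <<'E'
from h import *
o=log();print(o["joint_pos"],o["position"],o["ft_force"],o["grasp_force"],o["grip_width"])
im=viewer.camera("top")[200:290,345:465,::-1];cv2.imwrite("pics/g1.png",cv2.resize(im,None,fx=6,fy=6,interpolation=cv2.INTER_CUBIC))
E
```

```text
[ 0.99621207  0.31773618 -0.52274677  1.84729882  0.1836712   1.02364462  1.84029362] [ 0.43259371 -0.31302931  0.09688017] [-1.89541897  2.49145606  5.77166386] 88.15786957740784 0.22311748328591996
```

View pics/g1.png

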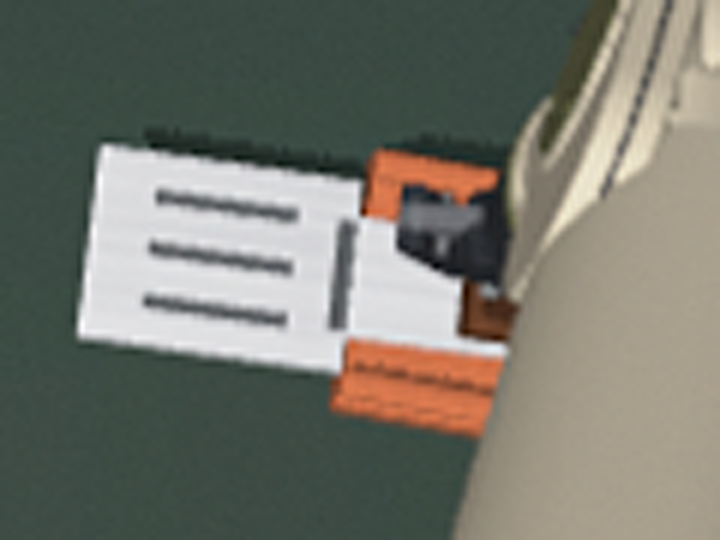

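```bash
python3 - <<'E'
from h import *
print(rel([.4445,.020,.26],Rt(.712)))
E
```

```text
(array([-0. ,  0. , 41.8]), array([ 0.0311,  0.3317, -0.1632]))
```

>>> play_rows:
  plan: [0,0,0,0,0,-0.025,0,0,0,0,0,0,-0.06,0,0,0,0,0,0,-0.1,0,0,0,0,0,0,-0.13,0]

```text
clock: 4.22
position: [0.4322, -0.3132, 0.2276]
ee_rot: [0.065, 0.998, -0.0, 0.0]
ft_force: [0.6, -0.1, -3.0]
grip_width: 0.225
grasp_force: 88.4
```

>>> play_rows:
  plan: [0,0,8,0.005,0.05,-0.03,0,0,0,18,0.01,0.1,-0.03,0,0,0,28,0.02,0.16,-0.033,0,0,0,37,0.025,0.22,-0.033,0,0,0,41.8,0.031,0.28,-0.033,0,0,0,41.8,0.031,0.332,-0.033,0,0,0,41.8,0.031,0.332,-0.033,0]

```text
clock: 5.1
position: [0.4442, 0.0243, 0.2593]
ee_rot: [0.413, 0.911, 0.0, 0.0]
ft_force: [0.5, -0.4, -3.2]
grip_width: 0.221
grasp_force: 88.8
```

```bash
python3 - <<'E'
from h import *
o=log();print(o["joint_pos"],o["position"],o["ft_force"],o["torque"])
E
```

```text
[ 0.72991386 -0.05057047 -0.84336721  1.84923788 -0.03904168  1.3259617   0.61508187] [0.44420307 0.02430224 0.25931793] [ 0.47587412 -0.44147096 -3.15989935] [-0.09790964  0.08713816  0.04774156]
```

>>> play_rows:
  plan: [0,-10,0,0,0,0,0,0,-20,0,0,0,0,0,0,-30,0,0,0,0,0,0,-40,0,0,0,0,0,0,-50,0,0,0,0,0,0,-60,0,0,0,0,0,0,-60,0,0,0,0,0]

```text
clock: 5.98
position: [0.4436, 0.0206, 0.2578]
ee_rot: [0.359, 0.788, -0.209, 0.454]
ft_force: [0.3, 0.0, -3.2]
grip_width: 0.225
grasp_force: 89.2
```

```bash
python3 - <<'E'
from h import *
o=log();print(o["joint_pos"],o["position"],Ro.from_quat(o["ee_rot"]).as_matrix().round(3))
E
```

```text
[ 0.79530001 -0.48597403 -1.40312758  2.25279743  0.69706287  0.97699545 -0.30181217] [0.44363428 0.02056778 0.25780031] [[-0.331  0.756  0.565]
 [ 0.376  0.655 -0.656]
 [-0.866 -0.005 -0.5  ]]
```

```bash
cat >fk.py <<'E'
from h import *
import itertools
Rz=lambda a:Ro.from_euler('z',a);Ry=lambda a:Ro.from_euler('y',a)
def fk(j,p):
    H,L1,L2,L3,e1,e2,e3,yo,e4,e0=p[:10]
    j=-np.array(j);j[1::2]*=-1
    R=Rz(j[0]);x=np.array([0,0,H])+R.apply([e0,0,0]);R=R*Ry(j[1])
    x=x+R.apply([e1,0,L1]);R=R*Rz(j[2])*Ry(j[3]);x=x+R.apply([e2,0,L2]);R=R*Rz(j[4])*Ry(j[5]);x=x+R.apply([e3,0,L3]);R=R*Rz(j[6]+yo)
    return x,R
E
cat >fit.py <<'E'
from fk import *
D=[json.loads(l) for l in open("log.jsonl")]
def f(p):
    r=[]
    for j,x,q in D:
        X,R=fk(j,p);r+=[*(X-x),*(0.3*(R.inv()*Ro.from_quat(q)).as_rotvec())]
    return np.array(r+list(1e-3*p[4:7])+list(1e-3*p[8:]))
s=min((least_squares(f,[.3,.45,.45,.25,0,0,0,y,0,0]) for y in(1.57,-1.57,0,3.14)),key=lambda s:s.cost)
print(s.cost,s.x.round(4));print((f(s.x)[:-5].reshape(-1,6)*1e3).round(1));np.save("p.npy",s.x)
E
python3 fit.py
```

```text
0.0011810832676178004 [ 0.183   0.4336  0.4728  0.2995  0.0242 -0.0624  0.0629  1.5708  0.      0.037 ]
[[31.5 27.3 -2.4 -0.  -0.  -0. ]
 [10.7  9.7  1.2  0.  -0.  -0. ]
 [ 5.   2.   1.4  0.   0.  -0. ]
 [13.  -6.6 -2.3  0.  -0.  -0. ]
 [-6.4 -5.6  4.5  0.  -0.  -0. ]
 [-4.8 -5.9 -2.4  0.  -0.  -0. ]]
```

```bash
cat >fk2.py <<'E'
from h import *
Rz=lambda a:Ro.from_euler('z',a);Ry=lambda a:Ro.from_euler('y',a)
def chain(j):
    s=[-1,1,-1,1,-1,1,-1];R=Ro.identity();out=[]
    for k in range(7):
        R=R*(Ry if k%2 else Rz)(s[k]*j[k]);out.append(R)
    return out,R*Rz(np.pi/2)
def A(j):
    c,_=chain(j); m=[r.as_matrix() for r in c]
    # links: H z; after j2: xz+y ; after j4 ; after j6
    return np.c_[[0,0,1],m[0][:,1],m[1],m[3],m[5]]   # 1+1+3+3+3
def load():
    D=[json.loads(l) for l in open("log.jsonl")]
    M_=np.vstack([A(d[0]) for d in D]);b=np.concatenate([d[1] for d in D]);x0=np.array([.3,0,0,0,.45,0,0,.45,0,0,.25])
    w=3e-3;x=x0+np.linalg.lstsq(np.vstack([M_,w*np.eye(11)]),np.r_[b-M_@x0,np.zeros(11)],rcond=None)[0]
    return x,(M_@x-b).reshape(-1,3)*1e3
E
python3 -c "
from fk2 import *
x,r=load();print(x.round(4));print(r.round(1))"; cat log.jsonl|wc -l
```

```text
[ 0.2582 -0.0109  0.     -0.0109  0.4485 -0.     -0.0235  0.49    0.     -0.0004  0.3291]
[[ 0.  0. -0.]
 [ 0. -0.  0.]
 [-0.  0.  0.]
 [-0.  0.  0.]
 [-0. -0. -0.]
 [ 0.  0. -0.]]
6
```

```bash
cat >ik.py <<'E'
from fk2 import *
X,_=load()
lo=np.array([-2.6,-.5,-1.47,.16,-1.27,.06,-2.6]);hi=np.array([2.6,2.12,1.34,2.42,4.41,2.06,2.6])
def FK(j): return A(j)@X,chain(j)[1]
def ik(p,R,j0,reg=1e-3):
    def f(j):
        x,r=FK(j);return np.r_[x-p,.2*(r.inv()*R).as_rotvec(),reg*(j-j0)]
    s=least_squares(f,np.clip(j0,lo+.03,hi-.03),bounds=(lo+.02,hi-.02),max_nfev=60)
    e=f(s.x)[:6];return s.x,np.linalg.norm(e)
Gp=np.array([.577,.134,0]);Gy=.712
def turner(xg,yg,zb,th,yaw=0,bx=0):
    "turner origin & tool R: blade centreline at grill (xg=origin x, yg), height zb above plate, roll th (deg, + = +y side down), pivot at blade plane"
    R=Ro.from_euler('z',Gy+yaw)*Ro.from_euler('x',-th,degrees=True)
    o=Ro.from_euler('z',Gy).apply([xg,yg,.045+zb])+Gp
    p=o+R.apply([0,0,.0755]); Rtool=R*Ro.from_matrix(np.c_[[0,1,0],[1,0,0],[0,0,-1]])
    return p+Rtool.apply([0,0,.004]),Rtool
E
python3 - <<'E'
from ik import *
j0=np.array([.73,-.05,-.84,1.85,-.04,1.33,.615])
for xg in(-.18,-.12,-.07):
  for yg in(-.05,0.05):
    for d in(1,-1):
      j=j0.copy();res=[]
      for th in range(0,131,10):
        best=None
        p,R=turner(xg,yg,.06,d*th)
        c=[ik(p,R,j,2e-3)]
        j,e=c[0];
        if e>.01:
            c=[ik(p,R,np.random.default_rng(k).uniform(lo,hi),1e-5) for k in range(12)]
            m=min(c,key=lambda a:a[1]); res.append((th,round(e*1e3,1),"glob",round(m[1]*1e3,1)));
            if th>100 or m[1]>.01: break
        else: res.append((th,round(e*1e3,1)))
      print(xg,yg,d,res[-4:],j.round(2))
E
```

```text
-0.18 -0.05 1 [(100, np.float64(0.0)), (110, np.float64(0.0)), (120, np.float64(0.0)), (130, np.float64(0.0))] [-1.01  1.45  0.16  1.94  1.19  2.04 -1.79]
-0.18 -0.05 -1 [(50, np.float64(0.0)), (60, np.float64(0.0)), (70, np.float64(0.0)), (80, np.float64(10.1), 'glob', np.float64(10.1))] [ 0.85  1.3  -0.98  1.1  -0.09  2.04  0.55]
-0.18 0.05 1 [(100, np.float64(0.0)), (110, np.float64(0.0)), (120, np.float64(0.0)), (130, np.float64(0.0))] [-1.25  1.44  0.14  1.93  0.99  2.04 -1.71]
-0.18 0.05 -1 [(100, np.float64(0.1)), (110, np.float64(0.9)), (120, np.float64(4.6)), (130, np.float64(5.3))] [ 1.04  2.1  -1.36  1.25 -0.16  2.04  0.04]
-0.12 -0.05 1 [(100, np.float64(0.0)), (110, np.float64(0.0)), (120, np.float64(0.0)), (130, np.float64(0.0))] [-1.02  1.43  0.2   1.84  1.26  2.04 -1.65]
-0.12 -0.05 -1 [(60, np.float64(0.0)), (70, np.float64(0.0)), (80, np.float64(9.5)), (90, np.float64(22.5), 'glob', np.float64(22.5))] [ 0.81  1.51 -1.15  0.98 -0.09  2.04  0.37]
-0.12 0.05 1 [(100, np.float64(0.0)), (110, np.float64(0.0)), (120, np.float64(0.0)), (130, np.float64(0.0))] [-1.26  1.43  0.2   1.82  1.07  2.04 -1.57]
-0.12 0.05 -1 [(100, np.float64(0.0)), (110, np.float64(0.2)), (120, np.float64(1.0)), (130, np.float64(1.9))] [ 0.88  2.1  -1.42  1.13 -0.19  2.04  0.06]
-0.07 -0.05 1 [(100, np.float64(0.0)), (110, np.float64(0.0)), (120, np.float64(0.0)), (130, np.float64(0.0))] [-1.02  1.43  0.23  1.74  1.32  2.04 -1.53]
-0.07 -0.05 -1 [(50, np.float64(0.0)), (60, np.float64(0.0)), (70, np.float64(0.0)), (80, np.float64(10.9), 'glob', np.float64(10.9))] [ 0.66  1.4  -1.04  0.88 -0.1   2.04  0.43]
-0.07 0.05 1 [(100, np.float64(0.0)), (110, np.float64(0.0)), (120, np.float64(0.0)), (130, np.float64(0.0))] [-1.25  1.44  0.25  1.72  1.13  2.04 -1.45]
-0.07 0.05 -1 [(100, np.float64(0.0)), (110, np.float64(0.2)), (120, np.float64(0.9)), (130, np.float64(2.0))] [ 0.75  2.08 -1.45  1.02 -0.22  2.04  0.07]
```

>>> play_rows:
  plan: [0,-8,0,0,0,0,0,0,-16,0,0,0,0,0,0,-24,0,0,0,0,0,0,-32,0,0,0,0,0,0,-40,0,0,0,0,0,0,-40,0,0,0,0,0,0,-40,0,0,0,0,0]

```text
clock: 6.85
position: [0.4437, 0.0112, 0.2543]
ee_rot: [0.307, 0.65, -0.317, 0.619]
ft_force: [0.7, -0.8, -4.1]
grip_width: 0.227
grasp_force: 89.4
```

```bash
python3 - <<'E'
from h import *
o=log();R=Ro.from_quat(o["ee_rot"]).as_matrix();print(o["joint_pos"],o["position"],R.round(3),np.degrees(np.arccos(-R[2,2])))
from fk2 import *;print(load())
E
```

```text
[-0.01839961  0.46753205 -0.98907279  2.31283904  1.4886075   2.02121569 -1.06237666] [0.44365247 0.01120715 0.25434813] [[-0.045  0.791  0.61 ]
 [ 0.006  0.611 -0.792]
 [-0.999 -0.032 -0.032]] 88.16485342311356
(array([ 0.25820633, -0.01090293,  0.00000406, -0.01090293,  0.44855768, -0.00000692, -0.0234921 ,  0.49001238, -0.00000474, -0.00035165,  0.32909161]), array([[ 0.00016782,  0.00052045, -0.0008022 ],
       [ 0.00049654, -0.00041045,  0.00018776],
       [-0.000234  ,  0.00006042,  0.00035633],
       [ 0.00051059,  0.0001283 ,  0.00108293],
       [-0.00040562, -0.00087993, -0.00036564],
       [ 0.00024177,  0.00001494,  0.00005686],
       [-0.00059354, -0.00000798, -0.00013989]]))
```

>>> play_rows:
  plan: [0,-10,0,0,0,0,0,0,-20,0,0,0,0,0,0,-20,0,0,0,0,0,0,-20,0,0,0,0,0]

```text
clock: 7.35
position: [0.4435, 0.0114, 0.2582]
ee_rot: [0.249, 0.528, -0.366, 0.725]
ft_force: [-0.4, -0.7, -4.0]
grip_width: 0.22
grasp_force: 89.6
```

```bash
python3 - <<'E'
from h import *
o=log();R=Ro.from_quat(o["ee_rot"]).as_matrix();print(o["joint_pos"],o["position"],R.round(3),np.degrees(np.arccos(-R[2,2])))
E
```

```text
[-0.72643805  0.5940271  -0.1971344   2.32204315  1.44517244  2.04359857 -1.31567309] [0.44352703 0.0113549  0.25823408] [[ 0.175  0.793  0.583]
 [-0.266  0.608 -0.748]
 [-0.948 -0.025  0.318]] 108.52063231665022
```

```bash
python3 - <<'E'
from h import *
for th in(-60,0):print(rel([.4445,.020,.26],Rt(.712)*Ro.from_euler('y',th,degrees=True)))
E
```

```text
(array([-3.5, 48.5,  1.1]), array([-0.0038,  0.006 , -0.0053]))
(array([ -4.1, 108.4,  -0.9]), array([-0.0038,  0.006 , -0.0053]))
```

>>> play_rows:
  plan: [-1,20,0,0,0,0,0,-2,40,0,0,0,0,0,-3,60,0,0,0,0,0,-4,80,0,0,0,0,0,-4,108,-1,0,0,0,0,-4,108,-1,0,0,0,0,-4,108,-1,0,0,0,0,-4,108,-1,0,0,0,0,-4,108,-1,0,0,0,0,-4,108,-1,0,0,0,0,-4,108,-1,0,0,0,0,-4,108,-1,0,0,0,0,-4,108,-1,0,0,0,0]

```text
clock: 8.98
position: [0.4435, 0.0146, 0.258]
ee_rot: [0.409, 0.913, 0.003, 0.004]
ft_force: [-0.0, -0.8, -3.8]
grip_width: 0.222
grasp_force: 89.1
```

```bash
python3 - <<'E'
from h import *
o=log();R=Ro.from_quat(o["ee_rot"]).as_matrix();print(o["joint_pos"],o["position"],R.round(3),np.degrees(np.arccos(-R[2,2])))
print(rel([.439,-.027,.15],Rt(.712)))
E
```

```text
[-0.37968509 -0.09850234  0.22967013  1.90789998  0.02255261  1.32093153  0.5715068 ] [0.44354022 0.01464998 0.25798581] [[-0.665  0.746  0.009]
 [ 0.747  0.665  0.002]
 [-0.004  0.008 -1.   ]] 0.5023895007379593
(array([0.4, 0.2, 0.9]), array([-0.0276, -0.0319,  0.1079]))
```

```bash
cat >>h.py <<'E'
def gpose(xg,yg,z,pitch=0,yaw=0):
    "TCP pose for turner origin above grill (xg,yg), TCP height z, pitch deg nose-down +"
    R=Ro.from_euler('z',.712+yaw)*Ro.from_euler('y',pitch,degrees=True)
    p=np.r_[(Ro.from_euler('z',.712).apply([xg,yg,0])+[.577,.134,0])[:2],z]
    return p,R*Ro.from_matrix(np.c_[[0,1,0],[1,0,0],[0,0,-1]])
def rep():
    o=status.get_obs();R=Ro.from_quat(o["ee_rot"])*Ro.from_matrix(np.c_[[0,1,0],[1,0,0],[0,0,-1]])
    e=R.as_euler('ZYX',degrees=True);g=Ro.from_euler('z',-.712).apply(o["position"]-[.577,.134,0])
    print("t",o["clock"],"yaw-g %.2f pitch %.2f roll %.2f"%(e[0]-np.degrees(.712),e[1],e[2]),"TCP in grill",g.round(4),"F turner",R.inv().apply(o["ft_force"]).round(2),"T",R.inv().apply(o["torque"]).round(3))
    return o
E
python3 -c "
from h import *
rep();print(rel(*gpose(-.205,-.032,.13)))"
```

```text
t 8.975 yaw-g 0.92 pitch -0.44 roll -0.25 TCP in grill [-0.179  -0.0032  0.258 ] F turner [-0.55 -0.57 -3.83] T [0.008 0.065 0.047]
(array([0.4, 0.2, 0.9]), array([-0.0279, -0.0274,  0.1279]))
```

>>> play_rows:
  plan: [0.4,0.2,0.9,-0.014,-0.014,0.03,0,0.4,0.2,0.9,-0.028,-0.0274,0.06,0,0.4,0.2,0.9,-0.028,-0.0274,0.09,0,0.4,0.2,0.9,-0.028,-0.0274,0.115,0,0.4,0.2,0.9,-0.028,-0.0274,0.128,0,0.4,0.2,0.9,-0.028,-0.0274,0.128,0,0.4,0.2,0.9,-0.028,-0.0274,0.128,0]

```text
clock: 9.85
position: [0.4436, -0.0247, 0.1311]
ee_rot: [0.417, 0.909, 0.001, 0.001]
ft_force: [0.0, 0.1, -1.7]
grip_width: 0.222
grasp_force: 89.0
```

```bash
python3 - <<'E'
from h import *
o=rep();log();print(rel(*gpose(-.205,-.032,.123)))
o=[]
for n,(x0,y0) in(("scene",(290,200)),("top",(165,110))):
    im=viewer.camera(n)[y0:y0+155,x0:x0+190,::-1];o.append(cv2.resize(im,(400,326),interpolation=cv2.INTER_CUBIC))
cv2.imwrite("pics/a1.png",np.hstack(o))
E
```

```text
t 9.85 yaw-g -0.09 pitch -0.10 roll -0.08 TCP in grill [-0.2047 -0.033   0.1311] F turner [ 0.07  0.02 -1.75] T [-0.029  0.08  -0.022]
(array([ 0.1,  0.1, -0.1]), array([ 0.001 , -0.0004,  0.0081]))
```

View pics/a1.png

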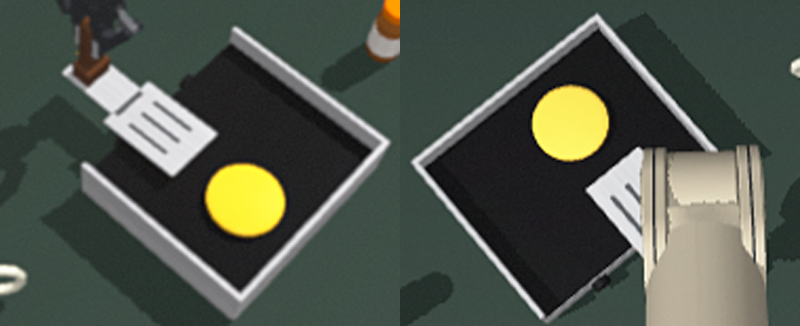

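>>> play_rows:
  plan: [0.1,0.1,0,0,0,0.003,0,0.1,0.1,0,0,0,0.0055,0,0.1,0.1,0,0,0,0.0055,0]

```text
clock: 10.32
position: [0.4428, -0.0249, 0.1243]
ee_rot: [0.417, 0.909, -0.0, -0.001]
ft_force: [-0.4, -0.1, -2.4]
grip_width: 0.223
grasp_force: 89.0
```

```bash
python3 -c "
from h import *
rep()"
```

```text
t 10.325 yaw-g -0.13 pitch 0.10 roll 0.09 TCP in grill [-0.2054 -0.0327  0.1243] F turner [-0.41  0.19 -2.42] T [-0.012  0.089 -0.049]
```

>>> play_rows:
  plan: [0,0,0,0,0,0.002,0,0,0,0,0,0,0.003,0,0,0,0,0,0,0.003,0]

```text
clock: 10.7
position: [0.4429, -0.0249, 0.1215]
ee_rot: [0.417, 0.909, -0.0, -0.001]
ft_force: [-0.3, 0.3, -2.5]
grip_width: 0.224
grasp_force: 89.0
```

```bash
python3 -c "
from h import *
rep()"
```

```text
t 10.7 yaw-g -0.12 pitch 0.09 roll 0.08 TCP in grill [-0.2053 -0.0327  0.1215] F turner [-0.05  0.44 -2.49] T [ 0.     0.105 -0.032]
```

>>> play_rows:
  plan: [0,0,0,0,0,0.001,0,0,0,0,0,0,0.002,0,0,0,0,0,0,0.002,0]

```text
clock: 11.08
position: [0.4429, -0.0249, 0.1195]
ee_rot: [0.417, 0.909, -0.0, -0.001]
ft_force: [0.6, 1.1, -2.7]
grip_width: 0.223
grasp_force: 89.0
```

```bash
python3 -c "
from h import *
rep()"
```

```text
t 11.075 yaw-g -0.12 pitch 0.08 roll 0.08 TCP in grill [-0.2053 -0.0327  0.1195] F turner [ 1.18  0.43 -2.71] T [-0.032  0.029  0.045]
```

>>> play_rows:
  plan: [0,0,0,0,0,0.001,0,0,0,0,0,0,0.0015,0,0,0,0,0,0,0.0015,0]

```text
clock: 11.45
position: [0.4429, -0.0249, 0.118]
ee_rot: [0.417, 0.909, -0.0, -0.001]
ft_force: [0.1, 0.8, -2.9]
grip_width: 0.221
grasp_force: 89.0
```

```bash
python3 -c "
from h import *
rep()"
```

```text
t 11.45 yaw-g -0.13 pitch 0.08 roll 0.07 TCP in grill [-0.2053 -0.0327  0.118 ] F turner [ 0.64  0.53 -2.86] T [-0.005  0.093  0.045]
```

>>> play_rows:
  plan: [0.6,0,0,0,0,-0.002,0,1.2,0,0,0,0,-0.002,0,1.2,0,0,0,0,-0.002,0]

```text
clock: 11.82
position: [0.4432, -0.0247, 0.1201]
ee_rot: [0.417, 0.909, -0.01, -0.005]
ft_force: [-0.0, 0.2, -3.3]
grip_width: 0.224
grasp_force: 89.1
```

```bash
python3 -c "
from h import *
rep()"
```

```text
t 11.825 yaw-g -0.10 pitch 1.29 roll 0.07 TCP in grill [-0.205  -0.0327  0.1201] F turner [ 0.18  0.15 -3.27] T [ 0.06   0.024 -0.003]
```

>>> play_rows:
  plan: [0.4,0,0,0,0,0,0,0.7,0,0,0,0,0,0,0.7,0,0,0,0,0,0]

```text
clock: 12.2
position: [0.443, -0.0249, 0.12]
ee_rot: [0.417, 0.909, -0.015, -0.008]
ft_force: [0.1, -0.3, -2.5]
grip_width: 0.222
grasp_force: 89.1
```

```bash
python3 -c "
from h import *
rep()"
```

```text
t 12.2 yaw-g -0.11 pitch 1.99 roll 0.07 TCP in grill [-0.2052 -0.0327  0.12  ] F turner [-0.09 -0.29 -2.46] T [0.011 0.007 0.025]
```

>>> play_rows:
  plan: [0.4,0,0,0,0,0,0,0.6,0,0,0,0,0,0,0.6,0,0,0,0,0,0]

```text
clock: 12.58
position: [0.443, -0.0248, 0.1201]
ee_rot: [0.417, 0.909, -0.02, -0.01]
ft_force: [0.7, -0.1, -3.2]
grip_width: 0.224
grasp_force: 89.1
```

```bash
python3 -c "
from h import *
rep()"
```

```text
t 12.575 yaw-g -0.11 pitch 2.58 roll 0.07 TCP in grill [-0.2052 -0.0327  0.1201] F turner [ 0.67 -0.53 -3.2 ] T [-0.009  0.035  0.002]
```

>>> play_rows:
  plan: [0.3,0,0,0,0,0,0,0.5,0,0,0,0,0,0,0.5,0,0,0,0,0,0]

```text
clock: 12.95
position: [0.443, -0.0249, 0.1201]
ee_rot: [0.417, 0.908, -0.024, -0.012]
ft_force: [-0.0, 0.4, -2.2]
grip_width: 0.219
grasp_force: 89.1
```

```bash
python3 -c "
from h import *
rep()"
```

```text
t 12.95 yaw-g -0.11 pitch 3.08 roll 0.07 TCP in grill [-0.2052 -0.0328  0.1201] F turner [ 0.37  0.31 -2.13] T [ 0.002 -0.043  0.04 ]
```

>>> play_rows:
  plan: [0.3,0,0,0,0,0,0,0.4,0,0,0,0,0,0,0.4,0,0,0,0,0,0]

```text
clock: 13.32
position: [0.4432, -0.0249, 0.1202]
ee_rot: [0.417, 0.908, -0.027, -0.013]
ft_force: [-0.1, -0.6, -1.0]
grip_width: 0.223
grasp_force: 89.3
```

```bash
python3 -c "
from h import *
rep()"
```

```text
t 13.325 yaw-g -0.12 pitch 3.46 roll 0.06 TCP in grill [-0.2051 -0.0328  0.1202] F turner [-0.41 -0.38 -0.98] T [ 0.002 -0.344 -0.008]
```

>>> play_rows:
  plan: [0,0,0.1,0,0.006,-0.0004,0,0,0,0.1,0,0.012,-0.0007,0,0,0,0.1,0,0.018,-0.0011,0,0,0,0.1,0,0.024,-0.0014,0,0,0,0.1,0,0.03,-0.0018,0,0,0,0.1,0,0.036,-0.0022,0,0,0,0.1,0,0.042,-0.0025,0,0,0,0.1,0,0.048,-0.0029,0]

```text
clock: 14.32
position: [0.4796, 0.0064, 0.1201]
ee_rot: [0.418, 0.908, -0.028, -0.013]
ft_force: [-2.5, -2.5, 2.7]
grip_width: 0.222
grasp_force: 89.8
```

```bash
python3 -c "
from h import *
rep()"
```

```text
t 14.325 yaw-g -0.24 pitch 3.51 roll 0.07 TCP in grill [-0.1572 -0.033   0.1201] F turner [-3.68 -0.3   2.45] T [-0.004  0.531 -0.017]
```

>>> play_rows:
  plan: [0,0,0,0,0,0,0]

```text
clock: 14.45
position: [0.4801, 0.007, 0.1201]
ee_rot: [0.418, 0.908, -0.027, -0.013]
ft_force: [0.1, 0.1, 0.1]
grip_width: 0.226
grasp_force: 89.3
```

```bash
python3 -c "
from h import *
rep()
o=[]
for n,(x0,y0) in(('scene',(290,200)),('top',(165,110))):
    im=viewer.camera(n)[y0:y0+155,x0:x0+190,::-1];o.append(cv2.resize(im,(400,326),interpolation=cv2.INTER_CUBIC))
cv2.imwrite('pics/a2.png',o[0])
rep()
"
```

```text
t 14.45 yaw-g -0.19 pitch 3.42 roll 0.05 TCP in grill [-0.1563 -0.0328  0.1201] F turner [0.11 0.03 0.06] T [-0.041 -0.652 -0.032]
t 14.55 yaw-g -0.20 pitch 3.40 roll 0.05 TCP in grill [-0.1565 -0.0328  0.1201] F turner [ 1.76  0.41 -0.59] T [-0.082 -0.544 -0.071]
```

View pics/a2.png

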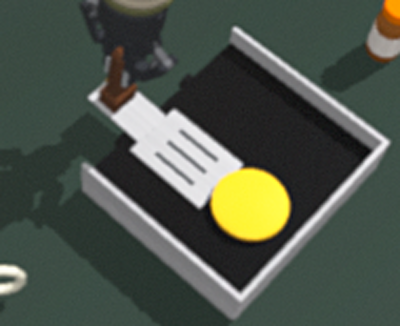

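>>> play_rows:
  plan: [0,0,-0.2,0,0.002,-0.0006,0,0,0,-0.2,0,0.006,-0.0009,0,0,0,-0.2,0,0.01,-0.0011,0,0,0,-0.2,0,0.014,-0.0013,0,0,0,-0.2,0,0.018,-0.0016,0,0,0,-0.2,0,0.022,-0.0018,0,0,0,-0.2,0,0.026,-0.0021,0,0,0,-0.2,0,0.03,-0.0023,0,0,0,-0.2,0,0.034,-0.0025,0,0,0,-0.2,0,0.034,-0.0025,0]

```text
clock: 15.8
position: [0.5059, 0.0291, 0.1206]
ee_rot: [0.416, 0.909, -0.027, -0.013]
ft_force: [0.5, -0.1, -1.8]
grip_width: 0.222
grasp_force: 89.2
```

```bash
cat >>h.py <<'E'
def cake(zs=(.058,)):
    for n in M:
        im=viewer.camera(n).astype(int);m=((im[...,0]>150)&(im[...,1]>120)&(im[...,2]<100)).astype(np.uint8)
        k,l,s,c=cv2.connectedComponentsWithStats(m)
        if k<2: print(n,"none");continue
        j=1+np.argmax(s[1:,4]);m=M[n];u=cv2.undistortPoints(np.float64([[c[j]]]),K(m),m["D"]).ravel();d=m["R"].T@[*u,1];o=-m["R"].T@m["t"]
        X=o+d*(zs[0]-o[2])/d[2];print(n,"cake",Ro.from_euler('z',-.712).apply(X-[.577,.134,0]).round(4),s[j][2:])
E
python3 -c "
from h import *
rep();cake()"
```

```text
t 15.8 yaw-g 0.00 pitch 3.43 roll 0.06 TCP in grill [-0.1224 -0.0329  0.1206] F turner [ 0.42 -0.39 -1.81] T [-0.024 -0.357 -0.045]
scene cake [ 0.0734 -0.0346  0.058 ] [ 38  36 987]
top cake [-0.179   0.7853  0.058 ] [ 28  51 683]
```

>>> play_rows:
  plan: [0,0,0,0,0.004,-0.0002,0,0,0,0,0,0.008,-0.0005,0,0,0,0,0,0.012,-0.0007,0,0,0,0,0,0.016,-0.001,0,0,0,0,0,0.02,-0.0012,0,0,0,0,0,0.024,-0.0014,0,0,0,0,0,0.028,-0.0017,0,0,0,0,0,0.03,-0.0018,0,0,0,0,0,0.03,-0.0018,0]

```text
clock: 17.02
position: [0.5283, 0.0485, 0.1205]
ee_rot: [0.416, 0.909, -0.027, -0.013]
ft_force: [-0.8, -1.3, -0.9]
grip_width: 0.22
grasp_force: 89.4
```

```bash
python3 -c "
from h import *
rep();cake()"
```

```text
t 17.025 yaw-g -0.01 pitch 3.46 roll 0.07 TCP in grill [-0.0927 -0.033   0.1205] F turner [-1.4  -0.49 -1.  ] T [-0.035  0.212  0.039]
scene cake [ 0.073  -0.0343  0.058 ] [ 38  36 997]
top cake [-0.1792  0.7854  0.058 ] [ 28  47 670]
```

>>> play_rows:
  plan: [0,0,0,0,0.004,-0.0002,0,0,0,0,0,0.008,-0.0005,0,0,0,0,0,0.012,-0.0007,0,0,0,0,0,0.016,-0.001,0,0,0,0,0,0.02,-0.0012,0,0,0,0,0,0.024,-0.0014,0,0,0,0,0,0.028,-0.0017,0,0,0,0,0,0.031,-0.0019,0,0,0,0,0,0.031,-0.0019,0]

```text
clock: 18.25
position: [0.552, 0.0689, 0.1205]
ee_rot: [0.416, 0.909, -0.027, -0.013]
ft_force: [-1.9, -1.1, -1.0]
grip_width: 0.225
grasp_force: 89.4
```

```bash
python3 -c "
from h import *
rep();cake()
im=viewer.camera('scene')[230:330,340:480,::-1];cv2.imwrite('pics/a3.png',cv2.resize(im,None,fx=4.5,fy=4.5,interpolation=cv2.INTER_CUBIC))"
```

```text
t 18.25 yaw-g -0.00 pitch 3.44 roll 0.07 TCP in grill [-0.0615 -0.0329  0.1205] F turner [-2.09  0.35 -1.13] T [-0.008  0.238  0.003]
scene cake [ 0.0731 -0.0344  0.058 ] [ 38  35 985]
top cake [-0.1794  0.7855  0.058 ] [ 28  46 682]
```

View pics/a3.png

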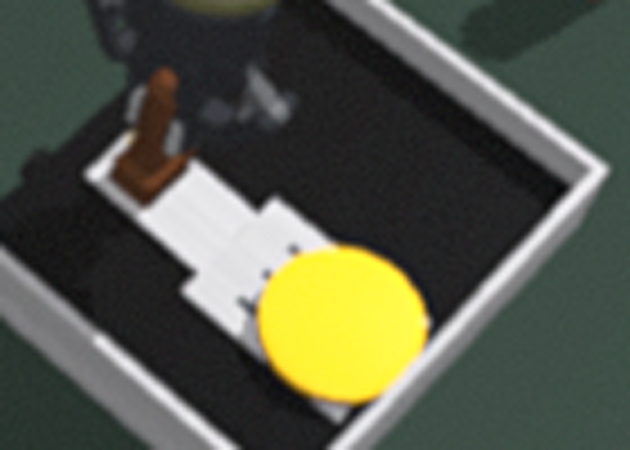

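>>> play_rows:
  plan: [-0.6,0,0,0,-0.002,-0.001,0,-1.4,0,0,0,-0.005,-0.004,0,-2.4,0,0,0,-0.009,-0.01,0,-3.4,0,0,0,-0.014,-0.018,0,-3.4,0,0,0,-0.022,-0.026,0,-3.4,0,0,0,-0.03,-0.032,0,-3.4,0,0,0,-0.036,-0.034,0,-3.4,0,0,0,-0.038,-0.034,0,-3.4,0,0,0,-0.038,-0.034,0]

```text
clock: 19.52
position: [0.5243, 0.0451, 0.1565]
ee_rot: [0.416, 0.909, -0.0, -0.001]
ft_force: [-0.6, 0.3, -3.8]
grip_width: 0.225
grasp_force: 89.0
```

```bash
python3 -c "
from h import *
o=rep();print(o['joint_pos']);cake((.1,))
im=viewer.camera('scene')[210:320,330:480,::-1];cv2.imwrite('pics/a4.png',cv2.resize(im,None,fx=4,fy=4,interpolation=cv2.INTER_CUBIC))"
```

```text
t 19.525 yaw-g -0.02 pitch 0.10 roll 0.09 TCP in grill [-0.098  -0.0329  0.1565] F turner [-0.25  0.6  -3.79] T [ 0.013  0.253 -0.058]
[-0.39273642  0.18524553  0.24495957  1.84469899 -0.05018482  1.11984529  0.58180218]
scene cake [ 0.0411 -0.0335  0.1   ] [  39   35 1029]
top cake [-0.1856  0.7656  0.1   ] [ 28  44 676]
```

View pics/a4.png

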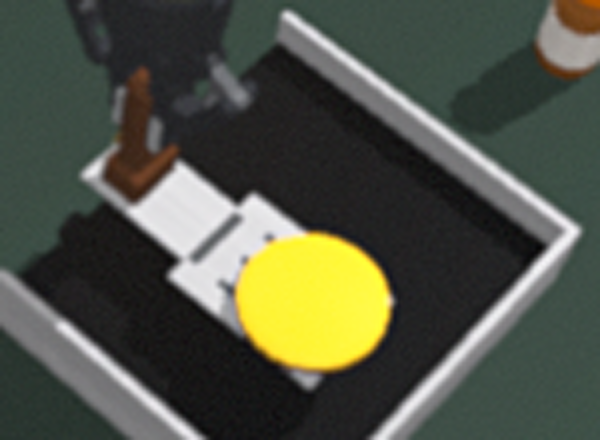

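```bash
sed -i 's/if ok\[s\].mean()>.5:/if ok[s].sum()>=top:/' run.py; sed -i 's/^for i,pr/top=np.sort(ok.reshape(-1,len(mus)).sum(1))[-8]\nfor i,pr/' run.py; cat >>run.py <<'E'
i=int(np.argmax(ok.reshape(-1,len(mus)).sum(1)));s=slice(i*len(mus),(i+1)*len(mus));print(pars[i]);print(np.c_[np.array(mus),ang[s].round(),q[s].round(3)])
E
python3 run.py
```

```text
(0.012, 0.012, 0, 110) 6 18 F 3.6 zm 0.045 y 0.081 0.1
(0.012, 0.012, 0.1, 95) 7 18 F 7.1 zm 0.045 y 0.137 0.17
(0.012, 0.012, 0.1, 110) 7 18 F 7.2 zm 0.045 y 0.149 0.17
(0.012, 0.012, 0.25, 95) 8 18 F 20.0 zm 0.045 y 0.266 0.3
(0.012, 0.012, 0.25, 110) 8 18 F 20.0 zm 0.045 y 0.307 0.324
(0.012, 0.04, 0.1, 95) 6 18 F 4.3 zm 0.053 y 0.121 0.146
(0.012, 0.04, 0.1, 110) 6 18 F 4.0 zm 0.051 y 0.122 0.142
(0.012, 0.04, 0.25, 95) 6 18 F 4.8 zm 0.054 y 0.19 0.194
(0.012, 0.04, 0.25, 110) 6 18 F 4.8 zm 0.053 y 0.196 0.199
(0.012, 0.06, 0.1, 95) 6 18 F 4.1 zm 0.061 y 0.126 0.155
(0.012, 0.06, 0.1, 110) 6 18 F 3.8 zm 0.058 y 0.124 0.157
(0.012, 0.06, 0.25, 95) 6 18 F 4.8 zm 0.062 y 0.166 0.185
(0.012, 0.06, 0.25, 110) 6 18 F 4.8 zm 0.06 y 0.168 0.187
(0.03, 0.012, 0.1, 95) 6 18 F 24.5 zm 0.054 y 0.134 0.144
(0.03, 0.012, 0.1, 110) 6 18 F 17.1 zm 0.055 y 0.143 0.154
(0.03, 0.012, 0.25, 95) 7 18 F 24.4 zm 0.055 y 0.25 0.424
(0.03, 0.012, 0.25, 110) 9 18 F 23.8 zm 0.056 y 0.231 0.434
(0.03, 0.04, 0.1, 110) 6 18 F 4.5 zm 0.064 y 0.126 0.183
(0.03, 0.04, 0.25, 95) 6 18 F 4.8 zm 0.066 y 0.17 0.19
(0
[... 1257 characters left out ...]
0e-03]
 [ 3.50e-01  2.00e-01  6.00e-03 -0.00e+00  2.80e-01  8.00e-03]
 [ 3.50e-01  4.00e-01 -4.00e-03  0.00e+00  2.01e-01  8.00e-03]
 [ 3.50e-01  4.00e-01  6.00e-03  1.80e+02  4.13e-01  8.00e-03]
 [ 3.50e-01  6.00e-01 -4.00e-03  1.80e+02  2.96e-01  8.00e-03]
 [ 3.50e-01  6.00e-01  6.00e-03  1.80e+02  2.96e-01  8.00e-03]
 [ 5.00e-01  2.00e-01 -4.00e-03  0.00e+00  2.99e-01  8.00e-03]
 [ 5.00e-01  2.00e-01  6.00e-03  0.00e+00  3.01e-01  8.00e-03]
 [ 5.00e-01  4.00e-01 -4.00e-03 -0.00e+00  2.98e-01  8.00e-03]
 [ 5.00e-01  4.00e-01  6.00e-03 -0.00e+00  2.99e-01  8.00e-03]
 [ 5.00e-01  6.00e-01 -4.00e-03  1.80e+02  2.31e-01  8.00e-03]
 [ 5.00e-01  6.00e-01  6.00e-03  1.80e+02  2.31e-01  8.00e-03]]
```

```bash
nproc; cat >opt.py <<'E'
from sim import *
import sys,os
from multiprocessing import Pool
mus=[(b,p,o) for b in(.2,.4) for p in(.2,.3,.4,.5) for o in(0,)]
K=len(mus)
def ev(C,mus=mus,full=False,w=1.4):
    K=len(mus);P=np.repeat(C,K,0);mb,mp,of=np.array(mus*len(C)).T
    va,vb,vc,h0,h1,h2,h3,tf=P.T
    def traj(t):
        th=np.minimum(w*max(t-.05,0),tf) if t<.1 else np.minimum(w*(t-.05),tf)
        th=th*np.ones(len(P))
        a=np.radians(35);b=np.radians(65)
        y=va*np.minimum(th,a)/w+vb*np.clip(th-a,0,b-a)/w+vc*np.clip(th-b,0,9)/w
        z=np.where(th<a,h0+(h1-h0)*th/a,np.where(th<b,h1+(h2-h1)*(th-a)/(b-a),h2+(h3-h2)*np.clip((th-b)/(np.radians(100)-b),0,1)))
        x=np.clip(t-.05-tf/w-.2,0,.3);return y-.2*x,z+.25*x,th
    q,a,F,zm,v=sim(dict(mu_b=mb,mu_p=mp,off=of),traj,T=2.0,dt=2e-4)
    ang=np.degrees(-a);ok=(abs(ang-180)<5)&(abs(v).max(1)<.3)&(F<8)
    if full:return ok,ang,q,F
    return ok.reshape(-1,K).sum(1),(q[:,0]).reshape(-1,K),F.reshape(-1,K).max(1)
def job(seed):
    r=np.random.default_rng(seed);n=60
    C=np.c_[r.uniform(-.4,.4,(n,3)),r.uniform(.006,.06,(n,4)),np.radians(r.uniform(95,112,n))]
    return (C,)+ev(C)
if __name__=="__main__":
    with Pool(os.cpu_count()) as p: R=p.map(job,range(os.cpu_count()*2))
    C=np.vstack([r[0] for r in R]);s=np.r_[tuple(r[1] for r in R)];y=np.vstack([r[2] for r in R]);F=np.r_[tuple(r[3] for r in R)]
    o=np.argsort(-s)[:12]
    for i in o:print(s[i],"/",K,C[i].round(3),"F",F[i].round(1),"y",y[i].min().round(3),y[i].max().round(3))
    np.save("C.npy",C[o])
E
time OMP_NUM_THREADS=1 timeout 400 python3 opt.py
```

```text
4
4 / 8 [-0.226  0.081  0.309  0.02   0.01   0.023  0.036  1.816] F 7.3 y -0.022 0.082
4 / 8 [-0.38   0.139  0.335  0.031  0.011  0.04   0.039  1.823] F 6.1 y -0.068 0.037
3 / 8 [-0.096  0.383  0.072  0.01   0.047  0.037  0.022  1.68 ] F 6.7 y 0.078 0.234
3 / 8 [-0.332  0.186  0.253  0.008  0.011  0.042  0.052  1.793] F 5.3 y -0.071 0.136
3 / 8 [0.206 0.3   0.106 0.041 0.007 0.026 0.023 1.901] F 5.7 y 0.237 0.312
3 / 8 [-0.075  0.38   0.084  0.016  0.048  0.045  0.031  1.683] F 6.9 y 0.085 0.222
3 / 8 [-0.226  0.154  0.217  0.02   0.02   0.02   0.04   1.901] F 7.6 y -0.011 0.116
3 / 8 [-0.155  0.369 -0.027  0.011  0.058  0.037  0.049  1.859] F 6.2 y 0.042 0.19
3 / 8 [0.013 0.075 0.29  0.018 0.01  0.015 0.025 1.827] F 27.9 y 0.104 0.196
3 / 8 [-0.035  0.318  0.268  0.02   0.015  0.016  0.023  1.903] F 7.6 y 0.182 0.308
3 / 8 [-0.387  0.251  0.33   0.045  0.015  0.027  0.055  1.725] F 6.7 y -0.069 0.086
3 / 8 [-0.116  0.015  0.212  0.056  0.013  0.011  0.059  1.824] F 5.5 y 0.004 0.084
real	0m41.239s
user	2m39.399s
sys	0m1.205s
```

```bash
cat >evo.py <<'E'
from opt import *
import opt
mus2=[(b,p,o) for b in(.2,.35,.5) for p in(.25,.35,.45,.6) for o in(0.,)]
lo=np.array([-.42,-.42,-.42,.005,.005,.005,.005,1.6]);hi=np.array([.42,.42,.42,.06,.06,.06,.06,1.95])
def f(C):
    ok,ang,q,F=ev(C,mus2,True);k=len(mus2)
    sc=ok.reshape(-1,k).sum(1)+.002*np.clip(ang,0,180).reshape(-1,k).mean(1)
    Y=np.where(ok,q[:,0],np.nan).reshape(-1,k);return sc,ok.reshape(-1,k),Y,F.reshape(-1,k).max(1)
if __name__=="__main__":
    r=np.random.default_rng(5);E=np.load("C.npy");S=None
    with Pool(4) as p:
        for gen in range(7):
            sg=np.array([.1,.1,.1,.012,.008,.01,.012,.07])*(.85**gen)
            C=np.clip(E[r.integers(0,len(E),160)]+r.normal(size=(160,8))*sg,lo,hi)
            if gen==0:C=np.vstack([E,C[:-len(E)]])
            R=p.map(f,np.array_split(C,4));s=np.concatenate([x[0] for x in R]);ok=np.vstack([x[1] for x in R]);Y=np.vstack([x[2] for x in R]);F=np.concatenate([x[3] for x in R])
            A=(C,s,ok,Y,F) if S is None else tuple(np.concatenate([a,b]) for a,b in zip(S,(C,s,ok,Y,F)))
            o=np.argsort(-A[1])[:14];S=tuple(a[o] for a in A);E=S[0];print(gen,S[1][:3].round(2),flush=True)
    for i in range(4):
        print(S[1][i].round(2),E[i].round(3),"F",S[4][i].round(1),"y",np.nanmin(S[3][i]).round(3),np.nanmax(S[3][i]).round(3));print(S[2][i].reshape(3,4).astype(int))
    np.save("E.npy",E)
E
time OMP_NUM_THREADS=1 timeout 500 python3 evo.py
```

```text
0 [9.27 9.27 8.24]
1 [10.3   9.27  9.27]
2 [10.3 10.3 10.3]
3 [10.3 10.3 10.3]
4 [10.3 10.3 10.3]
5 [10.3 10.3 10.3]
6 [10.3 10.3 10.3]
10.3 [-0.094  0.184  0.18   0.005  0.005  0.009  0.036  1.808] F 6.4 y 0.125 0.143
[[0 1 1 1]
 [1 1 1 1]
 [0 1 1 1]]
10.3 [-0.141  0.077  0.2    0.005  0.005  0.017  0.02   1.95 ] F 5.8 y 0.073 0.103
[[0 1 1 1]
 [1 1 1 1]
 [0 1 1 1]]
10.3 [-0.002  0.152  0.272  0.02   0.005  0.029  0.03   1.749] F 6.0 y 0.144 0.194
[[0 1 1 1]
 [1 1 1 1]
 [0 1 1 1]]
10.3 [-0.004  0.237  0.196  0.009  0.005  0.021  0.027  1.778] F 6.8 y 0.172 0.208
[[0 1 1 1]
 [1 1 1 1]
 [0 1 1 1]]
real	1m57.408s
user	7m41.460s
sys	0m1.652s
```

```bash
sed -e 's/lo=np.array.*/lo=np.array([-.3,-.3,-.3,.008,.008,.008,.045,1.57]);hi=np.array([.35,.35,.35,.05,.05,.05,.06,1.745])/' -e 's/"C.npy"/"E.npy"/' -e 's/"E.npy",E/"E2.npy",E/' -e 's/ev(C,mus2,True)/ev(C,mus2,True,w=1.3)/' -e 's/E=np.load("E.npy")/E=np.clip(np.load("E.npy"),lo,hi)/' -e 's/range(7)/range(6)/' evo.py >evo2.py; time OMP_NUM_THREADS=1 timeout 500 python3 evo2.py
```

```text
0 [10.3   9.27  9.27]
1 [10.3 10.3 10.3]
2 [10.3 10.3 10.3]
3 [10.3 10.3 10.3]
4 [10.3 10.3 10.3]
5 [10.3 10.3 10.3]
10.3 [0.018 0.345 0.258 0.008 0.008 0.022 0.045 1.701] F 7.9 y 0.233 0.291
[[0 1 1 1]
 [1 1 1 1]
 [0 1 1 1]]
10.3 [-0.135  0.139  0.231  0.009  0.008  0.023  0.055  1.745] F 7.1 y 0.078 0.122
[[0 1 1 1]
 [1 1 1 1]
 [0 1 1 1]]
10.3 [-0.141  0.016  0.348  0.008  0.008  0.033  0.05   1.721] F 7.7 y 0.025 0.096
[[0 1 1 1]
 [1 1 1 1]
 [0 1 1 1]]
10.3 [-0.15   0.147  0.098  0.008  0.008  0.031  0.045  1.745] F 8.0 y 0.063 0.118
[[0 1 1 1]
 [1 1 1 1]
 [0 1 1 1]]
real	1m45.351s
user	6m52.415s
sys	0m2.107s
```

```bash
cat >plan.py <<'E'
from ik import *
PI=2.8
def pose(xg,ye,ze,th):
    t=np.radians(th);y=ye-.04*np.cos(t)+.0732*np.sin(t);z=.045+ze+.04*np.sin(t)+.0732*np.cos(t)
    R=Ro.from_euler('z',.712)*Ro.from_euler('x',-th,degrees=True)*Ro.from_euler('y',PI,degrees=True)
    return Ro.from_euler('z',.712).apply([xg,y,z])+Gp, R*Ro.from_matrix(np.c_[[0,1,0],[1,0,0],[0,0,-1]])
def path(C,y0,w=1.3,dt=.125,n=11):
    va,vb,vc,h0,h1,h2,h3,tf=C;a,b=np.radians([35,65]);out=[]
    for k in range(n+1):
        th=min(w*dt*k,tf);y=y0+va*min(th,a)/w+vb*np.clip(th-a,0,b-a)/w+vc*np.clip(th-b,0,9)/w
        z=np.interp(th,[0,a,b,np.radians(100)],[h0,h1,h2,h3]);out.append((y,z,np.degrees(th)))
    return out
if __name__=="__main__":
    j0=np.array([-0.3927,0.1852,0.2450,1.8447,-0.0502,1.1198,0.5818])
    for C in np.load("E2.npy")[[2,1]]:
      for xg in(-.175,):
        j=j0;pr=None
        for y,z,th in path(C,-.02):
            p,R=pose(xg,y,z,th);jn,e=ik(p,R,j,3e-3)
            print(round(th),round(y,3),round(z,3),"tcp",p.round(3),"e",round(e*1e3,1),"rate",((jn-j)/.125).round(1) if pr else "",jn.round(2));j=jn;pr=1
E
python3 plan.py
```

```text
0 -0.02 0.008 tcp [ 0.484 -0.026  0.126] e 0.0 rate  [-0.33  0.15  0.29  1.95 -0.02  1.08  0.68]
9 -0.038 0.008 tcp [ 0.487 -0.03   0.132] e 0.0 rate [-0.5 -0.6 -0.3  0.6  1.5 -0.7 -1.5] [-0.39  0.08  0.26  2.03  0.17  0.99  0.49]
19 -0.055 0.008 tcp [ 0.49  -0.033  0.135] e 0.0 rate [-0.4 -0.4 -0.4  0.6  1.7 -0.5 -1.8] [-0.44  0.03  0.21  2.1   0.38  0.94  0.26]
28 -0.073 0.008 tcp [ 0.493 -0.036  0.136] e 0.0 rate [-0.4 -0.2 -0.4  0.6  1.8 -0.2 -2. ] [-0.49  0.01  0.16  2.17  0.6   0.91  0.01]
37 -0.086 0.01 tcp [ 0.492 -0.036  0.137] e 0.0 rate [-0.4  0.  -0.4  0.5  1.8  0.2 -2.2] [-0.55  0.02  0.11  2.23  0.83  0.94 -0.26]
47 -0.084 0.018 tcp [ 0.482 -0.024  0.142] e 0.0 rate [-0.6  0.2 -0.5  0.5  1.4  0.8 -2.1] [-0.63  0.04  0.05  2.29  1.    1.03 -0.53]
56 -0.082 0.025 tcp [ 0.473 -0.013  0.145] e 0.0 rate [-0.6  0.5 -0.4  0.3  1.   1.  -1.9] [-0.71  0.11 -0.    2.33  1.12  1.16 -0.76]
65 -0.079 0.033 tcp [ 0.464 -0.003  0.145] e 0.0 rate [-0.6  0.9 -0.2  0.2  0.6  1.1 -1.6] [-0.79  0.22 -0.03  2.35  1.2   1.3  -0.96]
74 -0.035 0.038 tcp [0.429 0.038 0.141] e 0.0 rate [-1.1  1.
[... 1321 characters left out ...]
] [-0.76  0.12 -0.05  2.34  1.07  1.21 -0.81]
65 -0.027 0.024 tcp [0.43  0.037 0.136] e 0.0 rate [-0.9  1.  -0.4  0.   0.3  1.3 -1.7] [-0.87  0.25 -0.1   2.34  1.11  1.37 -1.02]
74 0.002 0.032 tcp [0.404 0.066 0.135] e 0.0 rate [-0.9  1.2 -0.3 -0.3 -0.2  1.3 -1.4] [-0.98  0.41 -0.13  2.31  1.09  1.54 -1.19]
84 0.03 0.04 tcp [0.38  0.095 0.133] e 0.0 rate [-0.8  1.3 -0.1 -0.5 -0.3  1.2 -1.1] [-1.09  0.58 -0.13  2.25  1.05  1.69 -1.33]
93 0.059 0.049 tcp [0.357 0.122 0.13 ] e 0.0 rate [-0.7  1.3  0.1 -0.6 -0.4  1.1 -0.8] [-1.18  0.74 -0.12  2.18  1.    1.82 -1.43]
100 0.081 0.055 tcp [0.34  0.14  0.127] e 0.0 rate [-0.4  0.9  0.1 -0.5 -0.3  0.7 -0.4] [-1.23  0.85 -0.11  2.12  0.96  1.91 -1.48]
```

```bash
cat >rob.py <<'E'
from opt import *
E=np.load("E2.npy");mu3=[(b,p,o) for b in(.25,.42) for p in(.3,.4,.55) for o in(-.005,.005)]
def g(a):
    w,dh=a;C=E.copy();C[:,3:7]+=dh;ok,ang,q,F=ev(C,mu3,True,w=w);k=len(mu3);ok=(abs(ang-180)<5);return ok.reshape(-1,k),np.where(ok,q[:,0],np.nan).reshape(-1,k),F.reshape(-1,k)
if __name__=="__main__":
    with Pool(4) as p:R=p.map(g,[(1.3,0),(1.3,.004),(1.1,.002),(1.2,-.001)])
    ok=np.stack([r[0] for r in R],1);Y=np.stack([r[1] for r in R],1);F=np.stack([r[2] for r in R],1)
    for i in np.argsort(-ok.sum((1,2))):print(i,ok[i].sum(1),"mu_p",ok[i].reshape(4,2,3,2).sum((0,1,3)),E[i].round(3),"y",np.nanpercentile(Y[i],[0,10,90,100]).round(3),"F",F[i].max().round(1))
E
time OMP_NUM_THREADS=1 python3 rob.py
```

```text
6 [11  9  9  9] mu_p [ 6 16 16] [-0.159  0.098  0.35   0.014  0.008  0.034  0.055  1.742] y [0.047 0.048 0.079 0.173] F 7.2
9 [11  8  9 10] mu_p [ 6 16 16] [-0.123  0.141  0.35   0.008  0.008  0.029  0.05   1.739] y [0.09  0.093 0.129 0.136] F 6.7
4 [10  8  9 10] mu_p [ 5 16 16] [-0.003  0.2    0.272  0.008  0.008  0.032  0.055  1.701] y [0.152 0.157 0.201 0.249] F 6.0
0 [10  8  9 10] mu_p [ 5 16 16] [0.018 0.345 0.258 0.008 0.008 0.022 0.045 1.701] y [0.231 0.234 0.284 0.323] F 7.7
8 [11  8  9  9] mu_p [ 5 16 16] [-0.162  0.064  0.175  0.008  0.008  0.036  0.045  1.612] y [0.018 0.023 0.043 0.07 ] F 6.7
3 [11  8  9  9] mu_p [ 5 16 16] [-0.15   0.147  0.098  0.008  0.008  0.031  0.045  1.745] y [0.061 0.062 0.072 0.107] F 7.6
5 [ 9  8  9 10] mu_p [ 4 16 16] [-0.07   0.141  0.198  0.008  0.008  0.032  0.045  1.627] y [0.098 0.101 0.127 0.172] F 6.1
7 [10  8  9  9] mu_p [ 4 16 16] [-0.134  0.158  0.293  0.008  0.008  0.024  0.054  1.745] y [0.091 0.093 0.117 0.158] F 7.1
12 [11  7  9  9] mu_p [ 5 15 16] [-0.156  0.054  0.078  0.008  0.008  0.036  0.045  1.745] y [0.016 0.019 0.031 0.04 ] F 6.5
2 [9 8 9 9] mu_p [ 3 16 16] [-0.141  0.016  0.348  0.008  0.008  0.033  0.05   1.721] y [0.014 0.023 0.045 0.055] F 8.2
1 [9 8 9 9] mu_p [ 3 16 16] [-0.135  0.139  0.231  0.009  0.008  0.023  0.055  1.745] y [0.078 0.079 0.097 0.104] F 6.7
10 [9 8 9 9] mu_p [ 3 16 16] [-0.157  0.12   0.222  0.008  0.01   0.031  0.046  1.722] y [0.048 0.05  0.075 0.168] F 7.0
11 [9 8 9 9] mu_p [ 3 16 16] [-0.152  0.134  0.147  0.012  0.008  0.028  0.051  1.745] y [0.057 0.057 0.07  0.094] F 7.4
13 [9 8 9 9] mu_p [ 3 16 16] [-0.131  0.019  0.306  0.011  0.008  0.036  0.052  1.698] y [0.018 0.025 0.045 0.061] F 7.2
real	0m7.569s
user	0m29.646s
sys	0m0.019s
```

```bash
python3 - <<'E'
from plan import *
p,R=pose(-.175,-.005,.010,0);print(p,rel(p,R))
C=np.load("E2.npy")[8];j=np.array([-0.33,0.15,0.29,1.95,-0.02,1.08,0.68]);P=path(C,-.005,n=10);
for y,z,th in P:
    q,Q=pose(-.175,y,z+.001,th);a,b=rel(q,Q,p,R);jn,e=ik(q,Q,j,3e-3);print(round(th,1),round(y,3),a.round(1).tolist(),b.round(4).tolist(),((jn-j)/.125).round(1));j=jn
E
```

```text
[ 0.47391579 -0.01440366  0.1282    ] (array([ 2.7, -0.1, -0. ]), array([-0.0122, -0.0772,  0.0284]))
0.0 -0.005 [0.0, 0.0, 0.0] [0.0, 0.0, 0.001] [-0.1 -0.2 -0.1  0.2  0.1 -0.  -0.3]
9.3 -0.025 [-0.0, -9.3, 0.5] [-0.0079, -0.0002, -0.0045] [-0.4 -0.5 -0.3  0.5  1.5 -0.6 -1.5]
18.6 -0.045 [-0.0, -18.6, 0.9] [-0.015, -0.0004, -0.0079] [-0.4 -0.3 -0.4  0.5  1.7 -0.4 -1.8]
27.9 -0.066 [0.0, -27.9, 1.4] [-0.0218, -0.0004, -0.0092] [-0.4 -0.1 -0.4  0.5  1.8 -0.2 -2. ]
37.2 -0.079 [0.0, -37.2, 1.8] [-0.0217, -0.0005, -0.0103] [-0.4  0.1 -0.4  0.5  1.7  0.2 -2.1]
46.6 -0.071 [0.0, -46.5, 2.3] [-0.0005, -0.0008, -0.0158] [-0.7  0.2 -0.6  0.5  1.3  0.9 -2.1]
55.9 -0.063 [0.0, -55.8, 2.7] [0.0199, -0.0009, -0.0192] [-0.7  0.6 -0.5  0.3  0.9  1.1 -1.8]
65.2 -0.055 [0.0, -65.1, 3.2] [0.0397, -0.001, -0.0205] [-0.7  0.9 -0.3  0.1  0.5  1.2 -1.6]
74.5 -0.033 [0.0, -74.4, 3.6] [0.0718, -0.0007, -0.0141] [-0.9  1.3 -0.2 -0.1  0.   1.3 -1.5]
83.8 -0.011 [0.0, -83.7, 4.1] [0.1022, -0.0003, -0.0061] [-0.8  1.4 -0.  -0.4 -0.2  1.1 -1.3]
92.3 0.009 [0.0, -92.2, 4.5] [0.1287, 0.0001, 0.0023] [-0.6  1.3  0.1 -0.5 -0.3  0.9 -0.9]
```

```bash
python3 -c "
from h import *
o=rep();cake((.1,))"
```

```text
t 19.675 yaw-g -0.01 pitch 0.09 roll 0.09 TCP in grill [-0.0977 -0.0329  0.1565] F turner [-0.39 -0.53 -3.32] T [-0.01   0.233  0.074]
scene cake [ 0.0414 -0.0335  0.1   ] [  39   35 1031]
top cake [-0.1849  0.7653  0.1   ] [ 28  45 692]
```

>>> play_rows:
  plan: [0.2,0,0,-0.001,-0.003,0.001,0,0.5,0,0,-0.002,-0.01,0.003,0,0.9,0,0,-0.004,-0.02,0.006,0,1.3,0,0,-0.006,-0.031,0.01,0,1.7,0,0,-0.008,-0.043,0.015,0,2.1,0,0,-0.01,-0.055,0.02,0,2.4,0,0,-0.011,-0.066,0.024,0,2.7,0,0,-0.012,-0.074,0.027,0,2.7,0,0,-0.012,-0.077,0.028,0,2.7,0,0,-0.012,-0.077,0.028,0,2.7,0,0,-0.012,-0.077,0.028,0]

```text
clock: 21.15
position: [0.4743, -0.014, 0.129]
ee_rot: [0.416, 0.909, -0.022, -0.011]
ft_force: [-0.3, 0.5, -4.5]
grip_width: 0.224
grasp_force: 88.9
```

```bash
python3 - <<'E'
from plan import *
o=rep();print(o["joint_pos"].round(2));cake((.072,))
p,R=pose(-.175,-.005,.010,0);print(rel(p,R))
E
```

```text
t 21.15 yaw-g 0.00 pitch 2.75 roll 0.07 TCP in grill [-0.1745 -0.045   0.129 ] F turner [ 0.3   0.52 -4.51] T [0.015 0.207 0.058]
[-0.35  0.13  0.28  1.97 -0.01  1.08  0.65]
scene cake [-0.0367 -0.0484  0.072 ] [ 38  34 945]
top cake [-0.1815  0.7788  0.072 ] [ 28  45 680]
(array([ 0. , -0.1,  0. ]), array([-0.0001, -0.0004,  0.0007]))
```

>>> play_rows:
  plan: [0,-9.3,0.5,-0.008,0,-0.004,0,0,-18.6,0.9,-0.015,0,-0.0075,0,0,-27.9,1.4,-0.022,0,-0.009,0,0,-37.2,1.8,-0.022,0,-0.01,0,0,-46.5,2.3,0,-0.001,-0.0155,0,0,-55.8,2.7,0.02,-0.001,-0.019,0,0,-65.1,3.2,0.04,-0.001,-0.02,0,0,-74.4,3.6,0.072,-0.001,-0.014,0,0,-83.7,4.1,0.102,0,-0.006,0,0,-92.2,4.5,0.129,0,0.002,0,0,-92.2,4.5,0.129,0,0.002,0,0,-92.2,4.5,0.129,0,0.002,0,0,-92.2,4.5,0.12,0,-0.02,0,0,-92.2,4.5,0.11,0,-0.045,0,0,-92.2,4.5,0.1,0,-0.07,0]

```text
clock: 23.12
position: [0.412, 0.0625, 0.2013]
ee_rot: [0.308, 0.623, -0.314, 0.648]
ft_force: [0.1, 0.3, -2.6]
grip_width: 0.223
grasp_force: 89.5
```

```bash
python3 - <<'E'
from h import *
o=rep();print(o["joint_pos"].round(2))
for n in M:
    im=viewer.camera(n);cv2.imwrite(f"pics/f_{n}.png",im[:,:,::-1])
    hs=cv2.cvtColor(im,cv2.COLOR_RGB2HSV)
    c=proj(n,Ro.from_euler('z',.712).apply(np.array([[x,y,.06] for x in(-.12,-.04,.04,.1) for y in(-.12,-.06,0,.06,.12)]))+[.577,.134,0])
    print(n,[tuple(im[int(v),int(u)]) for u,v in c] and np.array([im[int(v),int(u)] for u,v in c]).reshape(4,5,3).tolist())
cake((.058,))
E
```

```text
t 23.125 yaw-g -2.94 pitch -0.44 roll -92.04 TCP in grill [-0.1717  0.0537  0.2013] F turner [0.25 2.58 0.3 ] T [ 1.738 -0.055  0.072]
[-1.02  0.51 -0.1   2.29  1.18  1.79 -1.28]
scene [[[60, 79, 70], [44, 56, 49], [62, 80, 70], [83, 82, 84], [62, 80, 70]], [[33, 30, 33], [31, 32, 30], [118, 53, 8], [128, 81, 65], [41, 41, 41]], [[34, 33, 33], [31, 31, 31], [35, 34, 37], [30, 31, 33], [51, 53, 54]], [[32, 33, 32], [33, 34, 36], [34, 33, 35], [35, 37, 37], [36, 35, 37]]]
top [[[19, 16, 18], [21, 19, 21], [18, 18, 19], [21, 20, 19], [41, 44, 47]], [[18, 18, 21], [25, 25, 26], [104, 49, 17], [114, 55, 23], [23, 25, 24]], [[27, 27, 27], [25, 27, 27], [25, 23, 29], [26, 27, 26], [19, 20, 19]], [[24, 23, 24], [24, 26, 26], [26, 27, 30], [28, 29, 31], [22, 22, 23]]]
scene cake [-0.4414 -0.3822  0.058 ] [ 28  20 344]
top cake [-0.1793  0.7855  0.058 ] [ 28  46 674]
```

```bash
cat >>h.py <<'E'
def brown(z=.058):
    for n in M:
        im=viewer.camera(n).astype(int);m=((im[...,0]>85)&(im[...,0]>1.7*im[...,1])&(im[...,2]<45)).astype(np.uint8)
        k,l,s,c=cv2.connectedComponentsWithStats(m)
        for j in range(1,k):
            if s[j,4]<60:continue
            cm=M[n];u=cv2.undistortPoints(np.float64([[c[j]]]),K(cm),cm["D"]).ravel();d=cm["R"].T@[*u,1];o=-cm["R"].T@cm["t"]
            X=o+d*(z-o[2])/d[2];G=Ro.from_euler('z',-.712).apply(X-[.577,.134,0])
            if abs(G[0])<.16 and abs(G[1])<.16:print(n,"brown",G.round(4),s[j])
E
python3 - <<'E'
from plan import *
brown()
p,R=gpose(-.18,.02,.24);print(rel(p,R))
E
```

```text
scene brown [-0.0339  0.0198  0.058 ] [378 247  36  28 677]
top brown [-0.0426  0.0285  0.058 ] [230 191  37  35 993]
(array([-2.1, 92.1, -2.4]), array([-0.0398, -0.0066,  0.0368]))
```

>>> play_rows:
  plan: [0,0,0,-0.03,0,0,0,-0.2,10,-0.2,-0.06,0,0,0,-0.5,20,-0.5,-0.06,0,0.005,0,-0.7,30,-0.7,-0.06,0,0.01,0,-1,40,-1,-0.06,-0.003,0.015,0,-1.2,50,-1.3,-0.06,-0.005,0.02,0,-1.4,60,-1.6,-0.06,-0.007,0.03,0,-1.7,70,-1.9,-0.06,-0.007,0.037,0,-1.9,80,-2.1,-0.06,-0.007,0.037,0,-2.1,92,-2.4,-0.06,-0.007,0.037,0,-2.1,92,-2.4,-0.06,-0.007,0.037,0,-2.1,92,-2.4,-0.06,-0.007,0.037,0]

```text
clock: 24.92
position: [0.4264, 0.032, 0.2593]
ee_rot: [0.416, 0.909, -0.003, 0.001]
ft_force: [-0.7, 1.0, -2.1]
grip_width: 0.225
grasp_force: 89.1
```

```bash
python3 - <<'E'
from h import *
rep();brown();p=[.4326,-.313,.20];print(rel(p,Rt(1.443)));print(Ro.from_quat([.065,.998,0,0]).as_matrix()[:,1])
E
```

```text
t 24.925 yaw-g 0.03 pitch 0.30 roll -0.30 TCP in grill [-0.1807  0.0212  0.2593] F turner [ 0.14  1.2  -2.09] T [ 0.025  0.037 -0.011]
scene brown [-0.0373  0.0236  0.058 ] [378 245  36  30 800]
(array([ -0.3,   0.2, -41.7]), array([-0.265 , -0.2215,  0.0619]))
[0.1297103  0.99155193 0.        ]
```

>>> play_rows:
  plan: [0,0,-6,-0.03,-0.025,0,0,0,0,-14,-0.07,-0.06,0,0,-0.1,0.1,-22,-0.11,-0.095,0.01,0,-0.1,0.1,-30,-0.155,-0.13,0.02,0,-0.2,0.1,-37,-0.2,-0.165,0.03,0,-0.3,0.2,-41.7,-0.24,-0.2,0.045,0,-0.3,0.2,-41.7,-0.26,-0.217,0.056,0,-0.3,0.2,-41.7,-0.265,-0.2215,0.062,0,-0.3,0.2,-41.7,-0.265,-0.2215,0.062,0,-0.3,0.2,-41.7,-0.265,-0.2215,0.062,0]

```text
clock: 26.28
position: [0.4334, -0.312, 0.1999]
ee_rot: [0.064, 0.998, 0.002, 0.0]
ft_force: [0.2, 0.1, -3.3]
grip_width: 0.222
grasp_force: 89.8
```

```bash
python3 - <<'E'
from h import *
rep();brown();print(rel([.4326,-.313,.0972],Rt(1.442)))
im=viewer.camera("top");cv2.imwrite("pics/r_top.png",im[:,:,::-1]);s=viewer.camera("scene");cv2.imwrite("pics/r_scene.png",s[:,:,::-1])
B=np.array([[170,40,-70],[170,-40,-70]])/1e3
W=Ro.from_euler('z',1.442).apply(B)+[.4326,-.313,.204]
for n,g in(("top",im),("scene",s)):
    print(n,proj(n,W).round(1)); m=(g.min(2)>170).astype(np.uint8);k,l,st,c=cv2.connectedComponentsWithStats(m)
    for j in range(1,k):
        q=proj(n,W).mean(0)
        if st[j,4]>150 and abs(c[j]-q).max()<60: print(st[j],cv2.minAreaRect(np.argwhere(l==j)[:,::-1].astype(np.float32)))
E
```

```text
t 26.275 yaw-g 41.86 pitch -0.18 roll -0.02 TCP in grill [-0.4001 -0.2439  0.1999] F turner [ 0.08 -0.19 -3.27] T [-0.065  0.01   0.03 ]
scene brown [-0.038   0.0248  0.058 ] [378 244  36  31 834]
top brown [-0.0427  0.0285  0.058 ] [230 191  37  35 991]
(array([0.2, 0.1, 0. ]), array([ 0.0009, -0.0011,  0.1029]))
top [[360.2 248.9]
 [364.2 214.9]]
[ 361  216   58   39 1371] ((389.5647888183594, 235.90548706054688), (55.54310989379883, 34.09103775024414), 7.853313446044922)
scene [[286.6 211.4]
 [284.1 238.1]]
[ 220  212   67   27 1329] ((253.0, 225.0), (26.0, 66.0), 90.0)
```

>>> play_rows:
  plan: [0.2,0.1,0,0.001,-0.001,0.03,0,0.2,0.1,0,0.001,-0.001,0.06,0,0.2,0.1,0,0.001,-0.001,0.082,0,0.2,0.1,0,0.001,-0.001,0.095,0,0.2,0.1,0,0.001,-0.001,0.1,0,0.2,0.1,0,0.001,-0.001,0.102,0,0.2,0.1,0,0.001,-0.001,0.1028,0,0.2,0.1,0,0.001,-0.001,0.1028,0]

```text
clock: 27.48
position: [0.4319, -0.3141, 0.0972]
ee_rot: [0.065, 0.998, -0.0, -0.001]
ft_force: [0.6, 5.1, -0.8]
grip_width: 0.222
grasp_force: 90.1
```

```bash
python3 -c "
from h import *
rep()"
```

```text
t 27.475 yaw-g 41.74 pitch 0.05 roll 0.07 TCP in grill [-0.4026 -0.2444  0.0972] F turner [ 5.11  0.09 -0.78] T [ 0.132 -1.336 -0.216]
```

>>> play_rows:
  plan: [0,0,0,0,0,0.0003,0.3,0,0,0,0,0,0.0003,0.5,0,0,0,0,0,0.0003,0.8,0,0,0,0,0,0.0003,1,0,0,0,0,0,0.0003,1,0,0,0,0,0,0.0003,1,0,0,0,0,0,0.0003,1,0,0,0,0,0,-0.04,1,0,0,0,0,0,-0.09,1,0,0,0,0,0,-0.15,1,0,0,0,-0.04,-0.06,-0.18,1,0,0,0,-0.06,-0.12,-0.18,1,0,0,0,-0.08,-0.18,-0.18,1,0,0,0,-0.08,-0.18,-0.18,1]

```text
clock: 29.22
position: [0.4858, -0.5071, 0.2753]
ee_rot: [0.067, 0.998, -0.001, -0.003]
ft_force: [0.5, -0.7, -0.5]
grip_width: 0.999
grasp_force: 0.0
```

```bash
python3 - <<'E'
from h import *
rep();brown()
for n in M:
    g=viewer.camera(n);m=(g.min(2)>170).astype(np.uint8);k,l,st,c=cv2.connectedComponentsWithStats(m)
    o=cv2.imread(f"pics/{n}0.png");m0=(o.min(2)>170).astype(np.uint8);k0,l0,st0,c0=cv2.connectedComponentsWithStats(m0)
    q=proj(n,[[.44,-.2,.026]])[0]
    for a,lab,S,Cc in(("now",l,st,c),("start",l0,st0,c0)):
        for j in range(1,len(S)):
            if S[j,4]>150 and abs(Cc[j]-q).max()<50: print(n,a,S[j],cv2.minAreaRect(np.argwhere(lab==j)[:,::-1].astype(np.float32)))
    d=np.abs(g[:,:,::-1].astype(int)-o).max(2)>60
    for nm,P in(("mug",[.68,-.1,.05]),): pass
    h=proj(n,Ro.from_euler('z',1.442).apply([[0,0,.036]])+[.432,-.3135,.101])[0].astype(int);print(n,"handle top px now/start",g[h[1],h[0]],o[h[1],h[0]][::-1])
E
```

```text
t 29.225 yaw-g 41.47 pitch 0.15 roll 0.29 TCP in grill [-0.4879 -0.4257  0.2753] F turner [-0.61 -0.62 -0.54] T [ 0.023 -0.009 -0.067]
scene brown [-0.0381  0.0251  0.058 ] [378 244  36  31 838]
top brown [-0.0427  0.0285  0.058 ] [230 191  37  35 992]
scene now [ 225  234   64   27 1226] ((256.4773254394531, 246.49896240234375), (62.3901252746582, 26.01858901977539), 2.602562189102173)
scene start [ 226  234   63   27 1175] ((256.9814453125, 246.59317016601562), (61.53246307373047, 25.55002784729004), 1.7899105548858643)
scene handle top px now/start [87 59 41] [113  70  46]
top now [358 224  57  32 737] ((381.94232177734375, 232.87234497070312), (28.731563568115234, 58.227447509765625), 72.8240966796875)
top now [ 349  273   89   29 1059] ((394.0292053222656, 289.38861083984375), (19.416486740112305, 87.96647644042969), 78.11134338378906)
top start [ 358  224   79   38 1566] ((398.14862060546875, 244.88949584960938), (79.00323486328125, 31.68859100341797), 8.365885734558105)
top handle top px now/start [153 144 129] [101  62  41]
```

```bash
python3 -c "
from workcell import manip
print(manip.hand_in())"
```

```text
the job is handed in; nothing more can be done
None
```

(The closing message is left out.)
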